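# Mount a telescoping display bracket on the slotted upright and hang a screwdriver on it

### The job

Hook the white display bracket's two claws into the green-marked slots of the upright and press it fully down until the green catch snaps out over it. Then draw the yellow collar out until the black lock button clicks up, and take the red screwdriver from the block and lower it, without dropping it, into the ring at the bracket's end until its handle rests there; let go. Leave the other screwdrivers and goods where they are.

Things in the scene. Friction and masses are not known exactly. Their poses are not given: they have to be found in the camera images.
- upright: fixed white slotted post, 44 mm wide, 279 mm tall, on a dark foot plate 150 x 160 x 10 mm. Origin on the counter below the middle of the slotted face; -x points straight out of that face, y across it, z up. Four slots in one column, 14 mm wide, 28 mm high, sheet 4 mm thick; lower edges 52, 102, 152, 202 mm above the counter. The upper two, with green marks beside them, are the wanted pair.
- seat (a point): point on the upright's slotted face, midway across, 140 mm above the counter, where the display bracket's lower back edge (bracket_heel) ends when mounted. Axes as for the upright; the mounted bracket has the same axes, but sags about 0.04 rad by the play in the slots.
- catch (a joint): green spring catch in the upright's face: peg 12 mm wide, 8 mm high, 7 mm proud, lower side 97 mm above the seat point. 0 = out; grows (m) as pushed in (1.5 to 2.5 N). The bracket's back plate pushes it in as the claws enter, held raised; it snaps out over the plate's top edge once the bracket is pressed fully down. Pressing down takes a few N.
- bracket_mid (a point): loose white display bracket (about 0.4 kg), standing on its tube's underside on the counter. This point: middle of its square tube (126 mm long, 26 wide, 26 high: the place to grasp across y), 13 mm above the underside, 67 mm in front of the back face. z up; -x along the tube to the ring end; +x to the back with the claws. A 6 mm gusset up to 77 mm high stands on the tube over its rear 46 mm.
- bracket_heel (a point): the bracket's lower back edge, midway across, at the back plate's rear face and the underside's height; axes as bracket_mid. Plate 26 mm wide, 95 high, 4 thick. To hook in: bracket level, square to the post, 10 to 18 mm (best 14) above the seat, start 25 mm or more off the face, push along +x until the plate meets the face, then press down 14 mm.
- claw (a point): lower claw's neck, at the plate's rear face and the neck's lower side, 12 mm above the underside; a second claw sits 50 mm higher. Claws are 8 mm wide and stand 12 mm out along +x; each neck is 10 mm high with a hook hanging 9 mm below it behind a gap for the 4 mm sheet. Seated, the neck rests on its slot's lower edge.
- ext (a joint): telescoping inner part of the display bracket (with the yellow collar and the ring), in m: 0 = pushed in, about 0.060 = drawn out to its stop; it slides outward along the bracket's -x with about 3 N of friction.
- button (a joint): black lock button of the telescope: about 0.0065 (m) while hidden under the tube's top, 0 when it has sprung up through the hole near the tube's outer end, which happens when ext is about 0.058 to 0.061.
- collar (a point): centre of the yellow pull collar on the telescoping part: a block 22 mm long (along the bracket), 26 mm wide, 40 mm high; it is the place to grasp across y; its underside is 1 mm above the bracket's underside. Axes as for bracket_mid.
- ring (a point): centre of the hole, at its top face, in the steel ring plate at the outer end of the telescoping part: plate 40 x 40 mm, 8 mm thick, its top 19 mm above the bracket's underside, hole 16 mm square, through; 49 mm further out than the collar's centre. Axes as for bracket_mid.
- red_handle (a point): the red-handled screwdriver (90 g), hanging upright in one of the three holes of a wooden block (70 x 200 x 100 mm high, its row of holes 64 mm apart); this point is on its axis, at half the handle's height, 42 mm above the handle's underside. Handle 26 mm in diameter and 78 mm tall; steel shank below it 7 mm in diameter and 88 mm long. z axis up along the screwdriver.
- red_shoulder (a point): the same screwdriver's axis at the flat underside of its handle, which rests on the block at first and on the ring plate at the end.
- blue_handle (a point): middle of the handle of the blue screwdriver in the same block (same sizes), to be left alone.
- black_handle (a point): middle of the handle of the black screwdriver in the same block (same sizes), to be left alone.
- tape: yellow tape measure, 34 x 68 x 64 mm, origin at its underside; to be left alone.
- padlock: brass padlock standing upright, 22 x 48 x 76 mm, origin at its underside; to be left alone.
- drillbox: yellow and black carton, 90 x 150 x 60 mm, origin at its underside; to be left alone.
- socket: steel wrench socket, 26 mm diameter, 38 mm high, origin at its underside; to be left alone.
- spray: blue spray can, 58 mm diameter, 170 mm tall, origin at its underside; to be left alone.

How it is judged:
On the way, in this order (a step that is already met when the one before it is completed fails the run):
1. both claws are through the marked slots, the back plate against the face and pushing the catch in, the bracket still raised (x of bracket_heel in the frame of seat between -0.004 and 0.003 m and y of bracket_heel in the frame of seat between -0.006 and 0.006 m and z of bracket_heel in the frame of seat between 0.006 and 0.02 m and value of joint catch above 0.004 m), for 0.04 s.
2. the bracket is pressed down into its seat and the catch has snapped out (x of bracket_heel in the frame of seat between -0.004 and 0.003 m and y of bracket_heel in the frame of seat between -0.006 and 0.006 m and z of bracket_heel in the frame of seat between -0.004 and 0.004 m and angle between the x axis of bracket_heel and the x axis of seat, either way round below 0.12 rad and value of joint catch below 0.002 m), for 0.2 s.
3. with the bracket locked, the telescope is drawn out and its button has sprung up (all of step 2 and value of joint ext above 0.056 m and value of joint button below 0.002 m), for 0.2 s.
4. the red screwdriver is lowered by the gripper until its handle is within 12 mm of the ring (horizontal distance between red_shoulder and ring below 0.009 m and angle between red_shoulder's own z axis and vertical below 0.2 rad and z of red_shoulder in the frame of ring between -0.004 and 0.012 m and contact force between the fingers and driver_red above 0.5 N), for 0.04 s.
At the end, for the whole second after the job is handed in: Bracket at its seat (4 mm in height and off the face, 6 mm sideways, 0.12 rad), catch out (under 2 mm); telescope out over 56 mm, button up (under 2 mm); red handle's underside within 5 mm of the ring's top, axis within 9 mm of the hole's, tilt under 0.2 rad; all at rest (all of step 3 and horizontal distance between red_shoulder and ring below 0.009 m and angle between red_shoulder's own z axis and vertical below 0.2 rad and z of red_shoulder in the frame of ring between -0.004 and 0.005 m and linear speed of each of driver_red, bracket below 0.03 m/s); the robot touches nothing.
It fails at once if the blue or the black screwdriver is taken out or knocked out of place (distance of any of blue_handle, black_handle from where it was at the start of the episode above 0.03 m).
It fails at once if a bystander (tape measure, padlock, yellow box, steel socket, spray can) is shifted by more than 40 mm (distance of any of tape, padlock, drillbox, socket, spray from where it was at the start of the episode above 0.04 m).
It also fails if it takes over 61 s, if anything falls off the work surface, if the arm or the gripper's body presses on something with over 40 N, if the wrist force passes 120 N, or if a joint passes its speed limit or range.

### The arm

A 6-joint arm with a two-finger parallel gripper is mounted at the origin on the work surface. World frame = base frame: x ahead of the robot, y to its left, z up, the work surface at z = 0. Lengths are in m, angles in rad, forces in N, time in s.
With the tool pointing down it reaches from about 0.375 to 0.9 m from the base axis. Payload 3.1 kg.
Tool frame: the origin (TCP) lies where the fingers leave the gripper's body, on its centre line; the fingertips stand 73 mm ahead of it and the grasp point (between the pads) lies 54 mm ahead of it; z points along the fingers, y is the line along which they close (so a half turn about z gives the same grasp; the last joint's range is limited). The gripper opens to 85 mm and grips with 20 to 120 N. Pads are 22 mm wide; open, the fingers measure 114 mm over their backs; the gripper's body (76 mm by 85 mm) begins 54 mm behind the grasp point. The pads swing forward as they close: fully open they stand 13 mm farther back than shut.
Start: joints at [-1.385, 0.527, 1.433, -0, 1.181, -0.178], TCP at [0.223, -0.584, 0.304] pointing down, gripper open.
Joint ranges: [-3.08, 3.08], [-0.75, 2.2], [0.22, 2.44], [-1.43, 4.57], [0, 2.65], [-2.85, 2.85]. Speed limits (rad/s): [2.79, 2.79, 3.14, 3.14, 3.14, 3.14].

### API

Orientations are given as a unit quaternion [x, y, z, w].
In Python, from station import manip gives the robot as it stands.
- The arm moves only by the shell command python3 -m crank 'ROWS' [FORCE]. ROWS is JSON, a list of rows, each an object with "dp": the shift along the tool's x, y, z normalised to -1 to 1, where 1 is 50 cm, a list of three; "delta_rot": the turn, a rotation vector about the tool's x, y, z normalised to -1 to 1, where 1 is 2 pi rad, a list of three; "fingers": the opening, from -1 (shut) to 1 (fully open). A call has 1 to 12 rows; each row shifts and turns the commanded pose from where the row before left it, along the tool's axes as they then stand; what a row does not reach is not made up. A row lasts 1/12 s, in which the tool goes at most 41.7 mm and 7.16 degrees, less where a joint would pass 70% of its speed; a pose out of reach is approached as far as the arm can. A call with a number of a shift or a turn outside -1 to 1 is refused whole. A call with a gripper value outside its range is refused whole. The fingers move at their own pace and stop on an object; FORCE is the grip in N (left out, the last holds). Time passes only in rows, so rows that do not move let the fingers close. It gives the time, the measured TCP pose, the force, the opening and the grip force at its end, in the units of the state.
- manip.sense(): the state, without advancing time (a new reading comes with each control period).
- manip.snapshot(name): name is "scene" or "side" or "wrist"; returns (picture, depth): 480x640x3 uint8, red, green, blue; 480x640 float32, m along the optical axis (not along the pixel's ray), 0 where there is no reading.
- manip.camera_model(name): a dict with "fx", "fy", "cx", "cy" (pixels), "origin" and "attitude" of the camera in the world. Camera axes: x right, y up, looking along -z (the intrinsics and any distortion apply to the point x, -y, -z); pixel columns grow to the right and rows downward; lengths in m; the calibration is good to about 2 mm. The wrist camera is an equidistant fisheye: a pixel r from the principal point sees the ray r / f radians off the axis. A picture is of the moment at which its call begins: read the wrist's pose just before it. camera_model takes no time and is no camera call; for the wrist camera it gives the pose at the moment of the call.
- manip.sign_off(): hands the job in; it is judged then, once.
The state is a dict: "t": time; "q": joint angles; "qd": joint speeds; "tau": joint torques, N m; "tcp_pos": TCP position; "tool_rot": TCP orientation; "force": force on the tool from outside, world axes, zero at the start; "ft_torque": the same for the moment, N m; "finger_gap": opening from 0.0 (shut) to 1.0 (fully open); "gripper_force": force on a finger pad.
Only numpy, scipy, OpenCV 4.12 (cv2) and the standard library are available. Lean on these libraries where they do the work, as an engineer would, in place of code of your own. Each camera call takes 0.05 s, during which the arm holds its last target. There are 200 camera calls.

## Working session

There is one attempt and no reset: what is moved stays moved. The work goes in short steps, Python scripts to look and compute and a shell command to move; the robot and the scene stay as the last step left them, time stands still between calls to the robot, and variables do not carry over. Pictures are saved under pics/ and viewed, at most 13 in all, crops included, and the job is handed in when it is done.

```bash
mkdir -p pics; ls
python3 - <<'E'
from station import manip
import cv2,numpy as np
print(manip.sense())
for n in("scene","side","wrist"):
    print(n,manip.camera_model(n))
    p,d=manip.snapshot(n); cv2.imwrite(f"pics/{n}0.png",p[:,:,::-1]); np.save(f"{n}0_d.npy",d)
E
```

```text
pics
{'t': 0.0, 'q': array([-1.38446186e+00,  5.28469393e-01,  1.43394483e+00, -1.09448298e-05,
        1.18142014e+00, -1.78500076e-01]), 'qd': array([ 8.96597642e-04,  3.75064864e-04,  9.89618367e-05, -7.70175745e-04,
        8.52414191e-04,  6.96287702e-04]), 'tau': array([ 1.01892390e-03, -4.42343366e+01, -1.78022271e+01,  1.27412086e-06,
        8.52082012e-03, -1.17767620e-06]), 'tcp_pos': array([ 0.22291181, -0.5832699 ,  0.30291795]), 'tool_rot': array([ 9.83407060e-01,  1.81409201e-01, -9.45100720e-06, -1.12082573e-03]), 'force': array([ 1.03213101, -0.04859504, -0.38861557]), 'ft_torque': array([-0.02393136, -0.02121076,  0.04917432]), 'gripper_force': 0.0, 'finger_gap': 0.999587434085261}
scene {'fx': 589.51824183071, 'fy': 589.51824183071, 'cx': 322.16463562238965, 'cy': 238.80026731456616, 'origin': array([1.18919821, 0.20687703, 1.12533435]), 'attitude': array([0.17173958, 0.24742884, 0.76795941, 0.5652635 ])}
side {'fx': 498.323246767724, 'fy': 498.323246767724, 'cx': 319.0757811236604, 'cy': 246.16649184221794, 'origin': array([0.45445533, 0.79805238, 0.79321931]), 'attitude': array([-0.03375894,  0.43935659,  0.89656736, -0.04464404])}
wrist {'fx': 371.64829954431775, 'fy': 371.64829954431775, 'cx': 316.80603119336666, 'cy': 237.9869880286042, 'origin': array([ 0.29450573, -0.55728465,  0.37247789]), 'attitude': array([-0.12595794,  0.08809106, -0.5603129 ,  0.81389435])}
```

View pics/scene0.png

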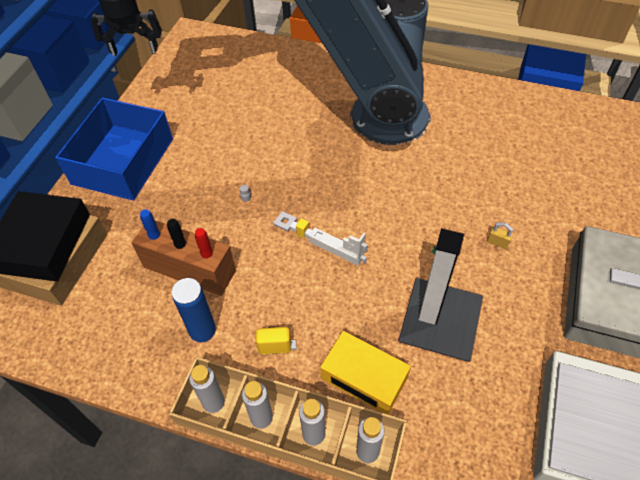

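View pics/side0.png

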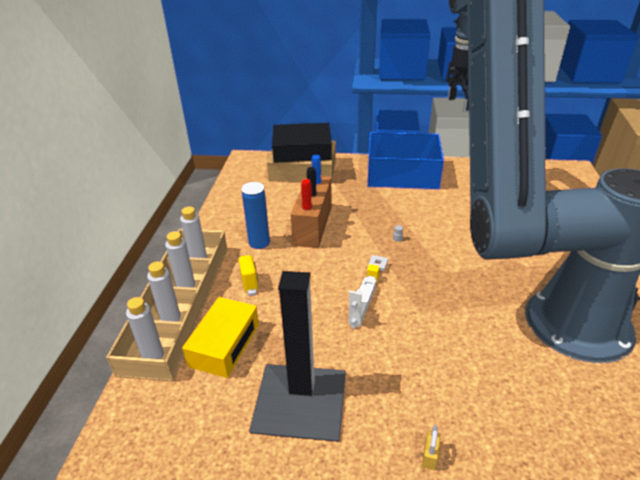

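The scene view shows the bracket (275–368, 212–262), with collar at (302,228), ring at (285,220) and claws at (362,245). The post top is at (450,240), its foot at (440,320), the red handle at (203,243). The side view shows the same: collar (374,270), post (298,330), red handle (306,195).

```bash
cat > h.py <<'E'
from station import manip
import cv2,numpy as np
from scipy.spatial.transform import Rotation as R
def cloud(d,c,fish=False):
    v,u=np.mgrid[:480,:640]; a=(u-c["cx"])/c["fx"]; b=(v-c["cy"])/c["fy"]
    if fish:
        r=np.hypot(a,b)+1e-9; s=np.tan(np.minimum(r,1.5))/r; a=a*s; b=b*s
    P=np.stack([a*d,-b*d,-d],-1)
    W=P@R.from_quat(c["attitude"]).as_matrix().T+c["origin"]; W[d<=0]=np.nan
    return W
def shot(n,save=None):
    c=manip.camera_model(n); p,d=manip.snapshot(n)
    if save: cv2.imwrite(f"pics/{save}.png",p[:,:,::-1])
    return p,cloud(d,c,n=="wrist")
E
python3 - <<'E'
from h import *
for n in("scene","side"):
    p=cv2.imread(f"pics/{n}0.png"); W=cloud(np.load(f"{n}0_d.npy"),manip.camera_model(n)); hsv=cv2.cvtColor(p,cv2.COLOR_BGR2HSV)
    H,S,V=[hsv[...,i].astype(int) for i in range(3)]
    roi=lambda x0,y0,x1,y1:(lambda m:(m.__setitem__((slice(y0,y1),slice(x0,x1)),True),m)[1])(np.zeros((480,640),bool))
    b=(roi(265,200,375,270) if n=="scene" else roi(340,250,392,332))
    f=(roi(395,220,490,365) if n=="scene" else roi(245,265,350,440))
    def rep(name,m,rect=False):
        Q=W[m]; Q=Q[~np.isnan(Q[:,0])]
        if len(Q)<3: print(n,name,"few");return
        print(n,name,len(Q),"med",np.median(Q,0).round(4),"min",np.percentile(Q,2,0).round(3),"max",np.percentile(Q,98,0).round(3))
        if rect:
            r=cv2.minAreaRect((Q[:,:2]*1000).astype(np.float32)); print("   rect",np.round(r[0],1),np.round(r[1],1),round(r[2],1))
    Z=W[...,2]
    white=(S<60)&(V>110)
    rep("counter",roi(*( (230,300,250,330) if n=="scene" else (400,380,430,410))))
    rep("collar top",b&(H>20)&(H<35)&(S>190)&(V>120)&(Z>0.033),True)
    rep("tube",b&white&(Z>0.02)&(Z<0.032),True)
    rep("bracket all",b&white&(Z>0.012),True)
    rep("plate top",b&(Z>0.085),True)
    rep("gusset",b&(Z>0.04)&white,True)
    rep("foot",f&(V<110)&(Z>0.004)&(Z<0.016),True)
    rep("post top",f&(Z>0.274)&(Z<0.287),True)
    rep("post",f&(Z>0.03),True)
    rep("green",f&(H>40)&(H<85)&(S>90))
    rep("red",(H<6)&(S>200)&(Z>0.1)&roi(*((180,210,225,270) if n=="scene" else (290,170,325,215))))
    rep("redtop",(H<6)&(S>200)&(Z>0.173)&(Z<.185)&roi(*((180,210,225,270) if n=="scene" else (290,170,325,215))),True)
    rep("block",(Z>0.09)&(Z<0.106)&roi(*((120,210,250,300) if n=="scene" else (280,170,340,250))),True)
E
```

```text
scene counter 599 med [ 0.6835 -0.158   0.001 ] min [ 0.648 -0.186 -0.003] max [ 0.716 -0.131  0.006]
scene collar top 87 med [ 0.4447 -0.0951  0.0408] min [ 0.431 -0.106  0.035] max [ 0.455 -0.086  0.048]
   rect [442.6 -96.8] [22.2 24.4] 77.5
scene tube 636 med [ 0.4586 -0.0302  0.0258] min [ 0.415 -0.16   0.02 ] max [0.486 0.056 0.031]
   rect [454.5 -49.9] [235.9  40.6] 75.6
scene bracket all 1267 med [ 0.4662 -0.0136  0.0262] min [ 0.415 -0.16   0.013] max [0.488 0.06  0.09 ]
   rect [454.2 -51. ] [239.2  43.6] 74.8
scene plate top 40 med [0.4765 0.0525 0.094 ] min [0.463 0.048 0.086] max [0.489 0.057 0.101]
   rect [475.8  52. ] [ 6.6 27.1] 75.2
scene gusset 282 med [0.4748 0.0415 0.0652] min [0.466 0.01  0.042] max [0.489 0.063 0.098]
   rect [470.5  38.2] [59.1 26.7] 62.9
scene foot 3934 med [0.5857 0.2674 0.0114] min [0.494 0.183 0.007] max [0.646 0.326 0.015]
   rect [584.9 254.2] [148.4 197.7] 89.9
scene post top 565 med [0.569  0.2288 0.2804] min [0.544 0.209 0.276] max [0.59  0.249 0.284]
   rect [567.2 229. ] [41.9 50.3] 90.0
scene post 2054 med [0.5877 0.2281 0.2105] m
[... 1429 characters left out ...]
   rect [589.9 216.3] [223.4 203.5] 89.9
side post top 590 med [0.5671 0.2273 0.2775] min [0.545 0.204 0.275] max [0.59  0.247 0.279]
   rect [567.5 225.5] [45.4 46.6] 90.0
side post 3982 med [0.5685 0.2434 0.1688] min [ 0.545 -0.04   0.034] max [0.724 0.246 0.279]
   rect [640.6  96.2] [224.8 303.6] 63.7
side green few
side red 265 med [ 0.615  -0.2407  0.1461] min [ 0.605 -0.255  0.104] max [ 0.626 -0.235  0.177]
side redtop 33 med [ 0.6166 -0.2483  0.1756] min [ 0.608 -0.259  0.173] max [ 0.625 -0.239  0.178]
   rect [ 615.6 -248.2] [20.4 17.6] 45.5
side block 769 med [ 0.5985 -0.2694  0.0977] min [ 0.572 -0.404  0.091] max [ 0.649 -0.212  0.104]
   rect [ 611.2 -310.7] [205.8  71.6] 85.2
```

```bash
cat >> h.py <<'E'
def Rt(yaw,tilt=0):  # tool x at yaw, leaning back by tilt
    c,s=np.cos(yaw),np.sin(yaw); x=np.array([c*np.cos(tilt),s*np.cos(tilt),np.sin(tilt)]); z=np.array([c*np.sin(tilt),s*np.sin(tilt),-np.cos(tilt)])
    return np.stack([x,np.cross(z,x),z],1)
def plan(tgt,Rg=None,grasp=True):
    "turn first, then shift: totals in the units of the rows"
    s=manip.sense(); T=R.from_quat(s["tool_rot"]).as_matrix(); p=s["tcp_pos"]
    Rg=T if Rg is None else Rg
    rv=R.from_matrix(T.T@Rg).as_rotvec(); t=np.array(tgt)-(0.054*Rg[:,2] if grasp else 0)
    d=Rg.T@(t-p)
    print("rot",(rv/2/np.pi).round(4),"rows>=",round(np.degrees(np.linalg.norm(rv))/7.16,1),"| dp",(d/.5).round(4),"rows>=",round(np.linalg.norm(d)/.0417,1),"| tcp target",t.round(4))
def st():
    s=manip.sense(); print(round(s["t"],2),"tcp",s["tcp_pos"].round(4),"F",s["force"].round(1),"gap",round(s["finger_gap"],3),"g",round(s["gripper_force"],1)); return s
E
python3 - <<'E'
from h import *
p=cv2.imread("pics/side0.png"); W=cloud(np.load("side0_d.npy"),manip.camera_model("side")); Z=W[...,2]
m=(W[...,0]>.535)&(W[...,0]<.6)&(W[...,1]>.235)&(W[...,1]<.26)&(Z>.05)&(Z<.26)
Q=W[m]; k=np.polyfit(Q[:,0],Q[:,1],1); print("back face yaw err deg",np.degrees(np.arctan(k[0])),"y at .5675",np.polyval(k,.5675),len(Q))
for n in("scene","side"):
    p=cv2.imread(f"pics/{n}0.png"); W=cloud(np.load(f"{n}0_d.npy"),manip.camera_model(n)); Z=W[...,2]
    m=(W[...,0]>.47)&(W[...,0]<.67)&(W[...,1]>.16)&(W[...,1]<.35)&(Z>.003)&(Z<.017)&(p.max(2)<80)
    m=cv2.morphologyEx(m.astype(np.uint8),cv2.MORPH_OPEN,np.ones((3,3)))>0
    Q=W[m][:,:2]
    for ax,lo,name in((0,1,"xmin"),(0,0,"xmax"),(1,1,"ymin"),(1,0,"ymax")):
        o=1-ax; bins=np.arange(Q[:,o].min()+.01,Q[:,o].max()-.01,.008); e=[]
        for b in bins:
            q=Q[abs(Q[:,o]-b)<.004]
            if len(q)>5: e.append((b,(q[:,ax].min() if lo else q[:,ax].max())))
        e=np.array(e); k=np.polyfit(e[:,0],e[:,1],1); r=abs(e[:,1]-np.polyval(k,e[:,0])); g=r<=np.median(r)*2; k=np.polyfit(e[g,0],e[g,1],1)
        print(n,name,"slope deg",round(np.degrees(np.arctan(k[0])),2),"mid",round(np.polyval(k,e[:,0].mean()),4),"res",round(np.median(r),4))
    q=W[(Z>.272)&(Z<.285)&(W[...,0]>.53)&(W[...,0]<.61)&(W[...,1]>.19)&(W[...,1]<.26)]
    print("top",np.percentile(q,[1,99],axis=0).round(4).tolist())
c=manip.camera_model("wrist"); T=R.from_quat(manip.sense()["tool_rot"]).as_matrix()
print("cam in tool",T.T@(c["origin"]-manip.sense()["tcp_pos"]),"axis",T.T@-R.from_quat(c["attitude"]).as_matrix()[:,2])
plan([.462,-.08,.22],Rt(np.radians(77)))
E
```

```text
back face yaw err deg 0.678919032292206 y at .5675 0.24384549313281034 2267
scene xmin slope deg -22.71 mid 0.5206 res 0.0337
scene xmax slope deg 0.58 mid 0.6476 res 0.0006
scene ymin slope deg -0.9 mid 0.1816 res 0.0011
scene ymax slope deg 10.8 mid 0.3188 res 0.0031
top [[0.5433, 0.2084, 0.2729], [0.5909, 0.2495, 0.284]]
side xmin slope deg 1.7 mid 0.4899 res 0.0009
side xmax slope deg -0.05 mid 0.5452 res 0.0002
side ymin slope deg 37.89 mid 0.2038 res 0.0097
side ymax slope deg 10.7 mid 0.2393 res 0.0006
top [[0.5445, 0.2038, 0.2734], [0.5901, 0.2474, 0.2794]]
cam in tool [ 0.07619835  0.00104866 -0.06943502] axis [-3.04098259e-01 -3.13648754e-04  9.52640620e-01]
rot [-0.0002 -0.0002 -0.1558] rows>= 7.8 | dp [1.0886 0.2394 0.0583] rows>= 13.4 | tcp target [ 0.462 -0.08   0.274]
```

```bash
python3 -m crank '[{"dp":[0,0,0],"delta_rot":[0,0,-0.0195],"fingers":1},{"dp":[0,0,0],"delta_rot":[0,0,-0.0195],"fingers":1},{"dp":[0,0,0],"delta_rot":[0,0,-0.0195],"fingers":1},{"dp":[0,0,0],"delta_rot":[0,0,-0.0195],"fingers":1},{"dp":[0,0,0],"delta_rot":[0,0,-0.0195],"fingers":1},{"dp":[0,0,0],"delta_rot":[0,0,-0.0195],"fingers":1},{"dp":[0,0,0],"delta_rot":[0,0,-0.0195],"fingers":1},{"dp":[0,0,0],"delta_rot":[0,0,-0.0195],"fingers":1}]' 80
python3 -m crank '[{"dp":[0.073,0.016,0.004],"delta_rot":[0,0,0],"fingers":1},{"dp":[0.073,0.016,0.004],"delta_rot":[0,0,0],"fingers":1},{"dp":[0.073,0.016,0.004],"delta_rot":[0,0,0],"fingers":1},{"dp":[0.073,0.016,0.004],"delta_rot":[0,0,0],"fingers":1},{"dp":[0.073,0.016,0.004],"delta_rot":[0,0,0],"fingers":1},{"dp":[0.073,0.016,0.004],"delta_rot":[0,0,0],"fingers":1},{"dp":[0.073,0.016,0.004],"delta_rot":[0,0,0],"fingers":1},{"dp":[0.073,0.016,0.004],"delta_rot":[0,0,0],"fingers":1},{"dp":[0.073,0.016,0.004],"delta_rot":[0,0,0],"fingers":1},{"dp":[0.073,0.016,0.004],"delta_rot":[0,0,0],"fingers":1},{"dp":[0.073,0.016,0.004],"delta_rot":[0,0,0],"fingers":1},{"dp":[0.073,0.016,0.004],"delta_rot":[0,0,0],"fingers":1}]'
python3 -m crank '[{"dp":[0.07,0.015,0.003],"delta_rot":[0,0,0],"fingers":1},{"dp":[0.07,0.015,0.003],"delta_rot":[0,0,0],"fingers":1},{"dp":[0.07,0.015,0.003],"delta_rot":[0,0,0],"fingers":1},{"dp":[0,0,0],"delta_rot":[0,0,0],"fingers":1},{"dp":[0,0,0],"delta_rot":[0,0,0],"fingers":1}]'
python3 - <<'E'
from h import *
st(); p,W=shot("wrist","wrist1"); np.save("w1.npy",W); st()
E
```

```text
t: 0.82
tcp_pos: [0.223, -0.5836, 0.3035]
tool_rot: [0.78, 0.625, 0.0, -0.0]
force: [-0.9, -0.3, -0.5]
finger_gap: 1.002
gripper_force: 0.0
t: 1.82
tcp_pos: [0.415, -0.1767, 0.2798]
tool_rot: [0.782, 0.623, 0.0, 0.0]
force: [0.6, -0.7, 0.9]
finger_gap: 0.998
gripper_force: 0.0
t: 2.23
tcp_pos: [0.4603, -0.0794, 0.2752]
tool_rot: [0.781, 0.625, -0.0, -0.0]
force: [0.1, -0.2, -1.0]
finger_gap: 1.002
gripper_force: 0.0
2.23 tcp [ 0.4603 -0.0794  0.2752] F [ 0.1 -0.2 -1. ] gap 1.002 g 0.0
2.28 tcp [ 0.46   -0.0806  0.2752] F [-1.3 -0.  -0.2] gap 1.001 g 0.0
```

View pics/wrist1.png

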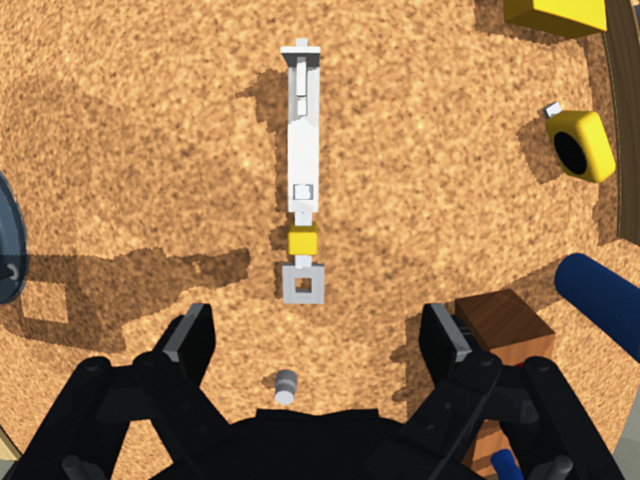

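The wrist view shows the bracket lying along column ~303: plate at (300,55), tube end (303,205), collar (303,240), ring hole (303,285).

Run:
```python
from h import *
p=cv2.imread("pics/wrist1.png"); W=np.load("w1.npy"); Z=W[...,2]; hsv=cv2.cvtColor(p,cv2.COLOR_BGR2HSV); H,S,V=[hsv[...,i].astype(int) for i in range(3)]
roi=np.zeros((480,640),bool); roi[30:308,270:335]=True
print("counter z",np.nanmedian(Z[100:160,350:450]))
r=lambda q:(lambda a:(np.round(a[0],1),np.round(a[1],1),round(a[2],1)))(cv2.minAreaRect((q[:,:2]*1000).astype(np.float32)))
t=W[roi&(Z>.020)&(Z<.034)&(S<70)&(np.arange(480)[:,None]<212)&(np.arange(480)[:,None]>70)]
print("tube",r(t),np.median(t[:,2]))
c=W[roi&(Z>.033)&(S>150)&(H>18)&(H<36)&(np.arange(480)[:,None]>200)]; print("collar",r(c),np.median(c[:,2]))
pl=W[roi&(Z>.088)&(S<70)]; print("plate top",r(pl),np.median(pl[:,2]))
g=W[roi&(S<70)&(np.arange(480)[:,None]>262)&(Z>.01)]; print("ring",r(g),np.median(g[:,2]))
yaw=np.arctan2(*(np.array(r(pl)[0])-np.array(r(g)[0]))[::-1]); print("yaw",np.degrees(yaw))
```

```text
counter z -0.0005840047497578382
tube (array([460.8, -17.9]), array([122.7,  25.6]), 76.8) 0.025387214568836358
collar (array([ 441. , -101.5]), array([21.1, 24.6]), 77.0) 0.04011114521392781
plate top (array([475.9,  46.6]), array([ 4.2, 26. ]), 76.1) 0.09415868585860243
ring (array([ 429.9, -148.6]), array([43.4, 40.4]), 76.6) 0.018339108526509135
yaw 76.73984927944353
```

Run:
```python
from h import *
Rg=Rt(np.radians(76.8),np.radians(25)); g=np.array([.4611,-.0157,.026]); plan(g-.08*Rg[:,2],Rg); print(Rg[:,2])
```

```text
rot [-0.0003  0.0695  0.0011] rows>= 3.5 | dp [-0.0956 -0.0276  0.2374] rows>= 3.1 | tcp target [ 0.4482 -0.0708  0.1474]
[ 0.09650525  0.41145222 -0.90630779]
```

```bash
python3 -m crank '[{"dp":[0,0,0],"delta_rot":[0,0.0174,0.0003],"fingers":1},{"dp":[0,0,0],"delta_rot":[0,0.0174,0.0003],"fingers":1},{"dp":[0,0,0],"delta_rot":[0,0.0174,0.0003],"fingers":1},{"dp":[0,0,0],"delta_rot":[0,0.0173,0.0002],"fingers":1},{"dp":[-0.024,-0.0069,0.0594],"delta_rot":[0,0,0],"fingers":1},{"dp":[-0.024,-0.0069,0.0594],"delta_rot":[0,0,0],"fingers":1},{"dp":[-0.024,-0.0069,0.0594],"delta_rot":[0,0,0],"fingers":1},{"dp":[-0.0236,-0.0069,0.0594],"delta_rot":[0,0,0],"fingers":1},{"dp":[0,0,0],"delta_rot":[0,0,0],"fingers":1},{"dp":[0,0,0],"delta_rot":[0,0,0],"fingers":1}]'
python3 - <<'E'
from h import *
Rg=Rt(np.radians(76.8),np.radians(25)); g=np.array([.4611,-.0157,.026]); plan(g,Rg)
E
```

```text
t: 3.12
tcp_pos: [0.4472, -0.0721, 0.1467]
tool_rot: [0.767, 0.604, 0.169, -0.137]
force: [0.6, 0.8, 0.8]
finger_gap: 0.998
gripper_force: 0.0
rot [-0.0005 -0.0004 -0.0011] rows>= 0.1 | dp [0.0032 0.0014 0.1598] rows>= 1.9 | tcp target [ 0.4559 -0.0379  0.0749]
```

```bash
python3 -m crank '[{"dp":[0.003,0.001,0.053],"delta_rot":[0,0,-0.001],"fingers":1},{"dp":[0,0,0.053],"delta_rot":[0,0,0],"fingers":1},{"dp":[0,0,0.053],"delta_rot":[0,0,0],"fingers":1},{"dp":[0,0,0],"delta_rot":[0,0,0],"fingers":1},{"dp":[0,0,0],"delta_rot":[0,0,0],"fingers":-1},{"dp":[0,0,0],"delta_rot":[0,0,0],"fingers":-1},{"dp":[0,0,0],"delta_rot":[0,0,0],"fingers":-1},{"dp":[0,0,0],"delta_rot":[0,0,0],"fingers":-1},{"dp":[0,0,0],"delta_rot":[0,0,0],"fingers":-1},{"dp":[0,0,0],"delta_rot":[0,0,0],"fingers":-1}]' 90
python3 -m crank '[{"dp":[0,0,0],"delta_rot":[0,0,0],"fingers":-1},{"dp":[0,0,0],"delta_rot":[0,0,0],"fingers":-1},{"dp":[0,0,0],"delta_rot":[0,0,0],"fingers":-1},{"dp":[0,0,0],"delta_rot":[0,0,0],"fingers":-1}]'
```

```text
t: 3.95
tcp_pos: [0.4571, -0.0381, 0.0777]
tool_rot: [0.764, 0.608, 0.171, -0.133]
force: [-1.6, -4.2, 10.8]
finger_gap: 0.282
gripper_force: 89.6
t: 4.28
tcp_pos: [0.4571, -0.0381, 0.0777]
tool_rot: [0.764, 0.608, 0.171, -0.133]
force: [-1.0, -3.7, 10.0]
finger_gap: 0.28
gripper_force: 89.6
```

```bash
cat >> h.py <<'E'
def planb(heel,yaw,hoff,tilt=np.radians(25)):
    Rg=Rt(np.radians(yaw),tilt); plan(np.array(heel)-Rg@hoff,Rg,False)
E
python3 - <<'E'
from h import *
s=st(); T=R.from_quat(s["tool_rot"]).as_matrix(); x=T[:,0]; print("tool yaw",np.degrees(np.arctan2(x[1],x[0])),"tilt",np.degrees(np.arcsin(x[2])))
ho=T.T@(np.array([.4764,.049,0.0])-s["tcp_pos"]); np.save("ho.npy",ho); print(ho)
plan(s["tcp_pos"]+[0,0,.16],None,False)
planb([.5675,.125,.16],90,ho)
E
```

```text
4.28 tcp [ 0.4571 -0.0381  0.0777] F [-1.  -3.7 10. ] gap 0.28 g 89.6
tool yaw 77.04604622725127 tilt 25.00408020313268
[ 0.04806845 -0.00117287  0.10810271]
rot [0. 0. 0.] rows>= 0.0 | dp [ 0.1353  0.0013 -0.29  ] rows>= 3.8 | tcp target [ 0.4571 -0.0381  0.2377]
rot [ 0.0159  0.0001 -0.0326] rows>= 1.8 | dp [ 0.2692  0.2232 -0.2276] rows>= 5.0 | tcp target [0.5687 0.0357 0.2377]
```

```bash
python3 -m crank '[{"dp":[0.0226,0,-0.0483],"delta_rot":[0,0,0],"fingers":-1},{"dp":[0.0226,0,-0.0483],"delta_rot":[0,0,0],"fingers":-1},{"dp":[0.0226,0,-0.0483],"delta_rot":[0,0,0],"fingers":-1},{"dp":[0.0226,0,-0.0483],"delta_rot":[0,0,0],"fingers":-1},{"dp":[0.0226,0,-0.0483],"delta_rot":[0,0,0],"fingers":-1},{"dp":[0.0226,0,-0.0483],"delta_rot":[0,0,0],"fingers":-1},{"dp":[0,0,0],"delta_rot":[0.0053,0,-0.0109],"fingers":-1},{"dp":[0,0,0],"delta_rot":[0.0053,0,-0.0109],"fingers":-1},{"dp":[0,0,0],"delta_rot":[0.0053,0,-0.0108],"fingers":-1},{"dp":[0,0,0],"delta_rot":[0,0,0],"fingers":-1},{"dp":[0,0,0],"delta_rot":[0,0,0],"fingers":-1}]'
python3 - <<'E'
from h import *
planb([.5675,.125,.16],90,np.load("ho.npy"))
E
```

```text
t: 5.2
tcp_pos: [0.4561, -0.0371, 0.2361]
tool_rot: [0.691, 0.69, 0.152, -0.154]
force: [-0.9, 0.7, -3.7]
finger_gap: 0.283
gripper_force: 89.9
rot [-0.0004  0.     -0.0003] rows>= 0.0 | dp [0.1334 0.2251 0.0587] rows>= 3.2 | tcp target [0.5687 0.0357 0.2377]
```

```bash
python3 -m crank '[{"dp":[0.0267,0.045,0.0117],"delta_rot":[0,0,0],"fingers":-1},{"dp":[0.0267,0.045,0.0117],"delta_rot":[0,0,0],"fingers":-1},{"dp":[0.0267,0.045,0.0117],"delta_rot":[0,0,0],"fingers":-1},{"dp":[0.0267,0.045,0.0117],"delta_rot":[0,0,0],"fingers":-1},{"dp":[0.0267,0.045,0.0117],"delta_rot":[0,0,0],"fingers":-1},{"dp":[0,0,0],"delta_rot":[0,0,0],"fingers":-1},{"dp":[0,0,0],"delta_rot":[0,0,0],"fingers":-1},{"dp":[0,0,0],"delta_rot":[0,0,0],"fingers":-1}]'
python3 - <<'E'
from h import *
st()
out=[]
for n in("scene","side"):
    p,W=shot(n,n+"2"); np.save(n+"2.npy",W); out.append(p[:,:,::-1])
a=cv2.resize(out[0][170:350,290:490],(600,540)); cv2.imwrite("pics/sc2crop.png",a)
E
```

```text
t: 5.87
tcp_pos: [0.5674, 0.0361, 0.2368]
tool_rot: [0.69, 0.69, 0.151, -0.155]
force: [-0.4, 0.3, -4.1]
finger_gap: 0.277
gripper_force: 90.0
5.87 tcp [0.5674 0.0361 0.2368] F [-0.4  0.3 -4.1] gap 0.277 g 90.0
```

View pics/sc2crop.png

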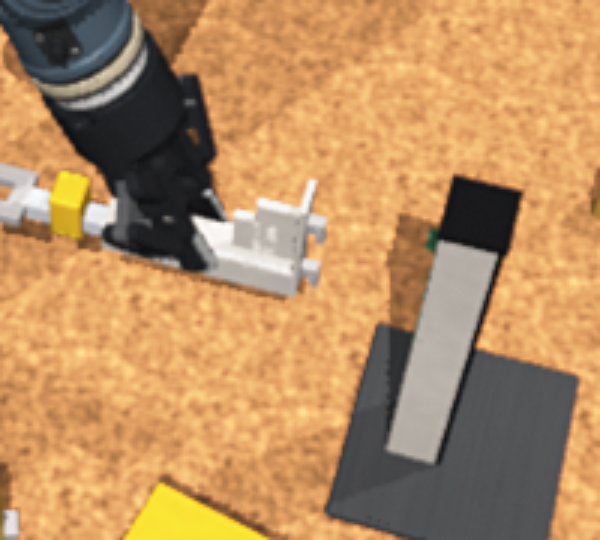

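The crop shows the held bracket level with its claws at crop (315,250) pointing at the post's green catch (432,238), plate clear of the face.

Run:
```python
from h import *
r=lambda q:(lambda a:(np.round(a[0],1),np.round(a[1],1),round(a[2],1)))(cv2.minAreaRect((q[:,:2]*1000).astype(np.float32)))
for n in("scene","side"):
    p=cv2.imread(f"pics/{n}2.png"); W=np.load(n+"2.npy"); X,Y,Z=[W[...,i] for i in range(3)]
    hsv=cv2.cvtColor(p,cv2.COLOR_BGR2HSV); H,S,V=[hsv[...,i].astype(int) for i in range(3)]
    reg=(X>.53)&(X<.60)&(S<70)
    q=W[reg&(Y>.10)&(Y<.15)&(Z>.246)&(Z<.265)]; print(n,"plate top",len(q), q.size and (r(q),np.percentile(q,[2,50,98],axis=0).round(4).tolist()))
    q=W[reg&(Y>.075)&(Y<.15)&(Z>.17)&(Z<.195)]; print("tube rear",len(q), len(q)>2 and (r(q),np.percentile(q,[2,50,98],axis=0).round(4).tolist()))
    q=W[(X>.53)&(X<.60)&(Y<.03)&(Y>-.1)&(Z>.185)&(S>150)&(H>18)&(H<36)]; print("collar top",len(q),len(q)>2 and (r(q),np.percentile(q,[2,50,98],axis=0).round(4).tolist()))
    q=W[(X>.53)&(X<.61)&(Y>.19)&(Y<.265)&(Z>.271)]; print("post top",r(q),np.percentile(q,[1,50,99],axis=0).round(4).tolist())
    q=W[(X>.53)&(X<.61)&(Y>.17)&(Y<.215)&(H>40)&(H<85)&(S>90)&(Z>.1)]; print("green",len(q),len(q) and np.percentile(q,[2,50,98],axis=0).round(4).tolist())
```

```text
scene plate top 37 ((array([566. , 128.3]), array([ 4.2, 28.4]), 89.5), [[0.5536, 0.1262, 0.2484], [0.5694, 0.1285, 0.2552], [0.5798, 0.1303, 0.2589]])
tube rear 387 ((array([567.2, 108.3]), array([39.5, 66.2]), 0.3), [[0.556, 0.0757, 0.171], [0.5738, 0.1035, 0.1851], [0.5813, 0.1398, 0.1937]])
collar top 169 ((array([567.7, -24.6]), array([26.6, 23.6]), 10.9), [[0.5544, -0.0349, 0.1866], [0.5703, -0.0232, 0.1997], [0.5796, -0.0139, 0.2045]])
post top (array([566.7, 228.9]), array([41.7, 49.9]), 89.5) [[0.5437, 0.2084, 0.2714], [0.5692, 0.2288, 0.2802], [0.5904, 0.2495, 0.2838]]
green 16 [[0.5634, 0.2038, 0.2395], [0.5692, 0.2057, 0.2456], [0.5727, 0.2079, 0.2498]]
side plate top 68 ((array([567. , 124.6]), array([24.7,  7.4]), 5.6), [[0.5547, 0.1205, 0.2462], [0.5667, 0.1262, 0.2508], [0.5793, 0.1276, 0.2541]])
tube rear 74 ((array([555.6, 102.5]), array([ 5.9, 53.1]), 4.2), [[0.5536, 0.0766, 0.1716], [0.5549, 0.104, 0.1834], [0.56, 0.1275, 0.1939]])
collar top 23 ((array([571.9, -17.7]), array([ 6.4, 12. ]), 63.7), [[0.5667, -0.0205, 0.1861], [0.5738, -0.0182, 0.1906], [0.5782, -0.0148, 0.195]])
post top (array([567.3, 224.9]), array([44.9, 46.6]), 88.8) [[0.5447, 0.204, 0.2716], [0.5673, 0.228, 0.2774], [0.5901, 0.2471, 0.2794]]
green 0 0
```

```bash
python3 -m crank '[{"dp":[-0.0042,0.0006,0.0091],"delta_rot":[0,0,0],"fingers":-1},{"dp":[0,0,0],"delta_rot":[0,0,0],"fingers":-1},{"dp":[0.0227,0,0.0106],"delta_rot":[0,0,0],"fingers":-1},{"dp":[0.0227,0,0.0106],"delta_rot":[0,0,0],"fingers":-1},{"dp":[0.0227,0,0.0106],"delta_rot":[0,0,0],"fingers":-1},{"dp":[0.0227,0,0.0106],"delta_rot":[0,0,0],"fingers":-1},{"dp":[0.0073,0,0.0034],"delta_rot":[0,0,0],"fingers":-1},{"dp":[0.0073,0,0.0034],"delta_rot":[0,0,0],"fingers":-1},{"dp":[0,0,0],"delta_rot":[0,0,0],"fingers":-1},{"dp":[0,0,0],"delta_rot":[0,0,0],"fingers":-1}]'
python3 - <<'E'
from h import *
st(); p,W=shot("scene","scene3"); np.save("scene3.npy",W)
cv2.imwrite("pics/sc3crop.png",cv2.resize(p[200:300,370:490,::-1],(720,600),interpolation=cv2.INTER_CUBIC))
planb([.5675,.2,.154],90,np.load("ho.npy"))
X,Y,Z=[W[...,i] for i in range(3)]
q=W[(X>.53)&(X<.6)&(Y>.17)&(Y<.2)&(Z>.238)&(Z<.26)]; print(np.percentile(q,[2,50,98],axis=0).round(4))
E
```

```text
t: 6.8
tcp_pos: [0.569, 0.0943, 0.2326]
tool_rot: [0.69, 0.691, 0.152, -0.154]
force: [0.4, -0.0, -4.0]
finger_gap: 0.282
gripper_force: 90.0
6.8 tcp [0.569  0.0943 0.2326] F [ 0.4 -0.  -4. ] gap 0.282 g 90.0
rot [-0.0004 -0.      0.    ] rows>= 0.0 | dp [ 0.0296 -0.001   0.0158] rows>= 0.4 | tcp target [0.5687 0.1107 0.2317]
[[0.5564 0.1846 0.2409]
 [0.5724 0.1867 0.2512]
 [0.5821 0.1885 0.254 ]]
```

View pics/sc3crop.png

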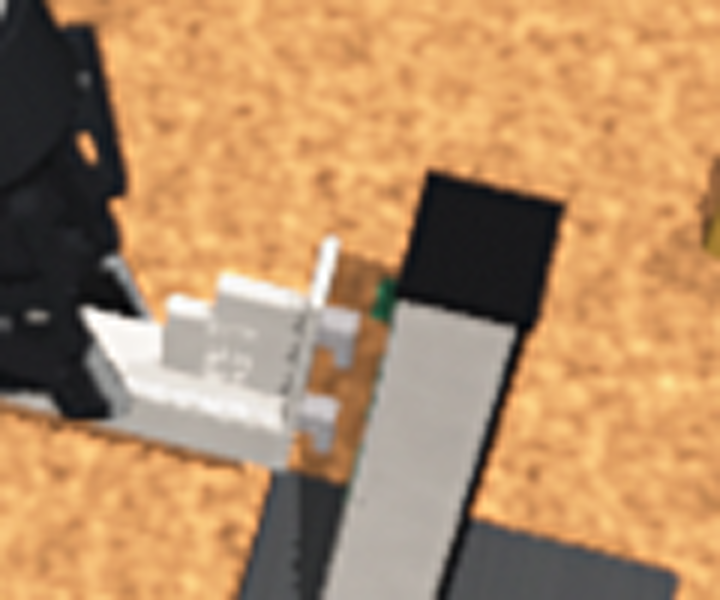

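The crop shows the claws (crop (335,330) and (320,420)) just before the face, with the catch at (385,298), and heights good; the plate is ~1.7 mm too far in +x.

```bash
python3 -m crank '[{"dp":[0,-0.0034,0],"delta_rot":[0,0,0],"fingers":-1},{"dp":[0,0,0],"delta_rot":[0,0,0],"fingers":-1},{"dp":[0.0054,0,0.0025],"delta_rot":[0,0,0],"fingers":-1},{"dp":[0.0054,0,0.0025],"delta_rot":[0,0,0],"fingers":-1},{"dp":[0.0054,0,0.0025],"delta_rot":[0,0,0],"fingers":-1},{"dp":[0,0,0],"delta_rot":[0,0,0],"fingers":-1}]'
python3 -m crank '[{"dp":[0.0054,0,0.0025],"delta_rot":[0,0,0],"fingers":-1},{"dp":[0,0,0],"delta_rot":[0,0,0],"fingers":-1}]'
python3 -m crank '[{"dp":[0.0054,0,0.0025],"delta_rot":[0,0,0],"fingers":-1},{"dp":[0,0,0],"delta_rot":[0,0,0],"fingers":-1}]'
```

```text
t: 7.35
tcp_pos: [0.5672, 0.1036, 0.2327]
tool_rot: [0.69, 0.691, 0.152, -0.154]
force: [0.0, 0.7, -3.6]
finger_gap: 0.28
gripper_force: 90.0
t: 7.52
tcp_pos: [0.5672, 0.1065, 0.2326]
tool_rot: [0.69, 0.691, 0.152, -0.154]
force: [0.4, -0.0, -4.0]
finger_gap: 0.283
gripper_force: 90.0
t: 7.68
tcp_pos: [0.5674, 0.1092, 0.2326]
tool_rot: [0.69, 0.691, 0.152, -0.154]
force: [0.1, -1.1, -4.0]
finger_gap: 0.284
gripper_force: 90.0
```

```bash
python3 -m crank '[{"dp":[0.0054,0,0.0025],"delta_rot":[0,0,0],"fingers":-1},{"dp":[0,0,0],"delta_rot":[0,0,0],"fingers":-1}]'
python3 -m crank '[{"dp":[0.0036,0,0.0017],"delta_rot":[0,0,0],"fingers":-1},{"dp":[0,0,0],"delta_rot":[0,0,0],"fingers":-1}]'
python3 -m crank '[{"dp":[0.0036,0,0.0017],"delta_rot":[0,0,0],"fingers":-1},{"dp":[0,0,0],"delta_rot":[0,0,0],"fingers":-1}]'
```

```text
t: 7.85
tcp_pos: [0.5674, 0.112, 0.2326]
tool_rot: [0.69, 0.691, 0.152, -0.154]
force: [0.5, -2.8, -4.5]
finger_gap: 0.278
gripper_force: 90.0
t: 8.02
tcp_pos: [0.5674, 0.1139, 0.2326]
tool_rot: [0.69, 0.69, 0.152, -0.154]
force: [-0.1, -2.8, -4.2]
finger_gap: 0.282
gripper_force: 90.0
t: 8.18
tcp_pos: [0.5674, 0.1158, 0.2326]
tool_rot: [0.69, 0.691, 0.152, -0.154]
force: [0.4, -3.2, -4.2]
finger_gap: 0.283
gripper_force: 90.2
```

```bash
python3 -m crank '[{"dp":[0.0036,0,0.0017],"delta_rot":[0,0,0],"fingers":-1},{"dp":[0,0,0],"delta_rot":[0,0,0],"fingers":-1}]'
python3 -m crank '[{"dp":[0.0018,0,0.0008],"delta_rot":[0,0,0],"fingers":-1},{"dp":[0,0,0],"delta_rot":[0,0,0],"fingers":-1}]'
```

```text
t: 8.35
tcp_pos: [0.5675, 0.1161, 0.2327]
tool_rot: [0.69, 0.691, 0.151, -0.152]
force: [-1.2, -9.8, -2.2]
finger_gap: 0.284
gripper_force: 90.9
t: 8.52
tcp_pos: [0.5675, 0.1162, 0.2327]
tool_rot: [0.69, 0.691, 0.151, -0.152]
force: [-2.9, -13.7, 0.3]
finger_gap: 0.283
gripper_force: 91.2
```

```bash
python3 -m crank '[{"dp":[-0.0018,0,-0.0008],"delta_rot":[0,0,0],"fingers":-1},{"dp":[-0.0017,0,0.0036],"delta_rot":[0,0,0],"fingers":-1},{"dp":[-0.0017,0,0.0036],"delta_rot":[0,0,0],"fingers":-1},{"dp":[-0.0017,0,0.0036],"delta_rot":[0,0,0],"fingers":-1},{"dp":[0,0,0],"delta_rot":[0,0,0],"fingers":-1}]'
python3 -m crank '[{"dp":[-0.0017,0,0.0036],"delta_rot":[0,0,0],"fingers":-1},{"dp":[-0.0017,0,0.0036],"delta_rot":[0,0,0],"fingers":-1},{"dp":[0,0,0],"delta_rot":[0,0,0],"fingers":-1}]'
python3 -m crank '[{"dp":[-0.0017,0,0.0036],"delta_rot":[0,0,0],"fingers":-1},{"dp":[0,0,0],"delta_rot":[0,0,0],"fingers":-1}]'
```

```text
t: 8.93
tcp_pos: [0.5683, 0.116, 0.2272]
tool_rot: [0.69, 0.691, 0.152, -0.152]
force: [-0.9, -8.4, 0.5]
finger_gap: 0.288
gripper_force: 91.0
t: 9.18
tcp_pos: [0.5686, 0.116, 0.2232]
tool_rot: [0.691, 0.691, 0.152, -0.152]
force: [0.1, -8.4, 0.1]
finger_gap: 0.278
gripper_force: 91.0
t: 9.35
tcp_pos: [0.5686, 0.1159, 0.2213]
tool_rot: [0.691, 0.691, 0.153, -0.152]
force: [-0.5, -9.6, 0.8]
finger_gap: 0.284
gripper_force: 91.0
```

```bash
python3 -m crank '[{"dp":[-0.0008,0,0.0018],"delta_rot":[0,0,0],"fingers":-1},{"dp":[0,0,0],"delta_rot":[0,0,0],"fingers":-1}]'
python3 -m crank '[{"dp":[-0.0008,0,0.0018],"delta_rot":[0,0,0],"fingers":-1},{"dp":[0,0,0],"delta_rot":[0,0,0],"fingers":-1}]'
python3 -m crank '[{"dp":[-0.0008,0,0.0018],"delta_rot":[0,0,0],"fingers":-1},{"dp":[0,0,0],"delta_rot":[0,0,0],"fingers":-1}]'
```

```text
t: 9.52
tcp_pos: [0.5687, 0.116, 0.2205]
tool_rot: [0.69, 0.691, 0.153, -0.152]
force: [-0.2, -9.7, 0.4]
finger_gap: 0.284
gripper_force: 91.1
t: 9.68
tcp_pos: [0.5687, 0.116, 0.2195]
tool_rot: [0.691, 0.691, 0.153, -0.152]
force: [-0.3, -9.3, -0.0]
finger_gap: 0.284
gripper_force: 90.9
t: 9.85
tcp_pos: [0.5687, 0.116, 0.2185]
tool_rot: [0.69, 0.691, 0.153, -0.152]
force: [0.2, -9.0, 0.3]
finger_gap: 0.281
gripper_force: 91.1
```

```bash
python3 -m crank '[{"dp":[-0.0008,0,0.0018],"delta_rot":[0,0,0],"fingers":-1},{"dp":[0,0,0],"delta_rot":[0,0,0],"fingers":-1}]'
python3 -m crank '[{"dp":[-0.0008,0,0.0018],"delta_rot":[0,0,0],"fingers":-1},{"dp":[0,0,0],"delta_rot":[0,0,0],"fingers":-1}]'
python3 -m crank '[{"dp":[-0.0008,0,0.0018],"delta_rot":[0,0,0],"fingers":-1},{"dp":[0,0,0],"delta_rot":[0,0,0],"fingers":-1}]'
```

```text
t: 10.02
tcp_pos: [0.5687, 0.116, 0.2176]
tool_rot: [0.69, 0.691, 0.153, -0.152]
force: [0.3, -10.1, 0.8]
finger_gap: 0.281
gripper_force: 91.1
t: 10.18
tcp_pos: [0.5688, 0.1159, 0.2172]
tool_rot: [0.69, 0.691, 0.153, -0.152]
force: [-0.7, -10.9, 4.5]
finger_gap: 0.285
gripper_force: 91.6
t: 10.35
tcp_pos: [0.5688, 0.1158, 0.2169]
tool_rot: [0.69, 0.691, 0.153, -0.152]
force: [-2.1, -12.8, 7.2]
finger_gap: 0.284
gripper_force: 92.0
```

```bash
python3 -m crank '[{"dp":[-0.0008,0,0.0018],"delta_rot":[0,0,0],"fingers":-1},{"dp":[-0.0008,0,0.0018],"delta_rot":[0,0,0],"fingers":-1},{"dp":[0,0,0],"delta_rot":[0,0,0],"fingers":-1},{"dp":[0,0,0],"delta_rot":[0,0,0],"fingers":-1}]'
python3 - <<'E'
from h import *
a=shot("scene","scene4")[0][190:300,350:482,::-1]; b=shot("side","side4")[0][250:360,270:402,::-1]
cv2.imwrite("pics/c4.png",cv2.resize(np.hstack([a,b]),(792,330),interpolation=cv2.INTER_CUBIC))
E
```

```text
t: 10.68
tcp_pos: [0.569, 0.1154, 0.2156]
tool_rot: [0.69, 0.691, 0.153, -0.151]
force: [-2.4, -15.1, 11.5]
finger_gap: 0.283
gripper_force: 92.6
```

View pics/c4.png

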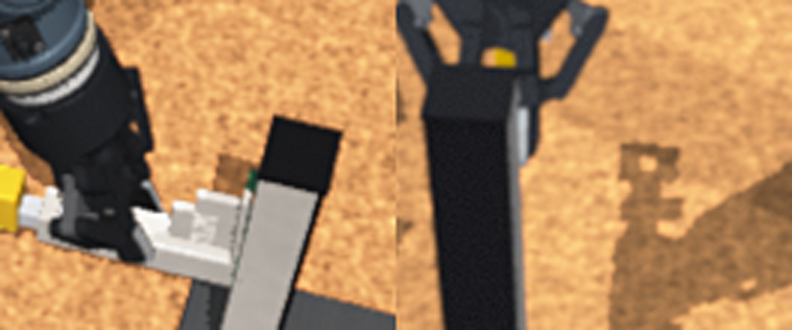

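The crop shows the bracket flush on the post, green catch at crop (250,180) visible over the plate's top edge. I'll confirm by its depth and a light tug up.

```bash
python3 - <<'E'
from h import *
c=manip.camera_model("scene"); p,W=shot("scene"); X,Y,Z=[W[...,i] for i in range(3)]
hsv=cv2.cvtColor(p,cv2.COLOR_RGB2HSV); H,S,V=[hsv[...,i].astype(int) for i in range(3)]
q=W[(X>.53)&(X<.61)&(Y>.17)&(Y<.215)&(H>40)&(H<85)&(S>90)&(Z>.1)]; print(len(q),np.percentile(q,[2,50,98],axis=0).round(4).tolist())
q=W[(X>.53)&(X<.6)&(Y>.17)&(Y<.208)&(Z>.222)&(Z<.25)&(S<60)&(V>100)]; print(len(q),np.percentile(q,[2,50,98],axis=0).round(4).tolist())
E
python3 -m crank '[{"dp":[0.0017,0,-0.0036],"delta_rot":[0,0,0],"fingers":-1},{"dp":[0.0017,0,-0.0036],"delta_rot":[0,0,0],"fingers":-1},{"dp":[0,0,0],"delta_rot":[0,0,0],"fingers":-1}]'
python3 -m crank '[{"dp":[0.0017,0,-0.0036],"delta_rot":[0,0,0],"fingers":-1},{"dp":[0,0,0],"delta_rot":[0,0,0],"fingers":-1}]'
```

```text
16 [[0.5646, 0.2038, 0.2421], [0.57, 0.2057, 0.2459], [0.573, 0.2079, 0.2499]]
22 [[0.57, 0.2037, 0.2236], [0.5787, 0.2057, 0.2342], [0.5822, 0.2076, 0.2381]]
t: 11.08
tcp_pos: [0.5688, 0.1159, 0.2173]
tool_rot: [0.691, 0.691, 0.152, -0.151]
force: [1.2, -9.5, -2.7]
finger_gap: 0.287
gripper_force: 90.7
t: 11.25
tcp_pos: [0.5685, 0.1159, 0.2186]
tool_rot: [0.691, 0.691, 0.152, -0.151]
force: [0.4, -8.2, -5.3]
finger_gap: 0.281
gripper_force: 90.2
```

```bash
python3 -m crank '[{"dp":[0.0017,0,-0.0036],"delta_rot":[0,0,0],"fingers":-1},{"dp":[0,0,0],"delta_rot":[0,0,0],"fingers":-1}]'
python3 -m crank '[{"dp":[0.0017,0,-0.0036],"delta_rot":[0,0,0],"fingers":-1},{"dp":[0,0,0],"delta_rot":[0,0,0],"fingers":-1}]'
```

```text
t: 11.42
tcp_pos: [0.5682, 0.116, 0.2198]
tool_rot: [0.691, 0.691, 0.151, -0.151]
force: [1.9, -8.3, -7.3]
finger_gap: 0.279
gripper_force: 90.1
t: 11.58
tcp_pos: [0.5675, 0.1158, 0.2205]
tool_rot: [0.691, 0.691, 0.15, -0.152]
force: [2.4, -6.0, -16.4]
finger_gap: 0.285
gripper_force: 89.0
```

```bash
python3 -m crank '[{"dp":[-0.0017,0,0.0036],"delta_rot":[0,0,0],"fingers":-1},{"dp":[-0.0025,0,0.0036],"delta_rot":[0,0,0],"fingers":-1},{"dp":[0,0,0],"delta_rot":[0,0,0],"fingers":-1},{"dp":[0,0,0],"delta_rot":[0,0,0],"fingers":1},{"dp":[0,0,0],"delta_rot":[0,0,0],"fingers":1},{"dp":[0,0,0],"delta_rot":[0,0,0],"fingers":1},{"dp":[0,0,0],"delta_rot":[0,0,0],"fingers":1},{"dp":[0,0,0],"delta_rot":[0,0,0],"fingers":1},{"dp":[0,0,0],"delta_rot":[0,0,0],"fingers":1},{"dp":[0,0,0],"delta_rot":[0,0,0],"fingers":1}]'
python3 -m crank '[{"dp":[0,0,-0.06],"delta_rot":[0,0,0],"fingers":1},{"dp":[0,0,-0.06],"delta_rot":[0,0,0],"fingers":1},{"dp":[0,0,-0.06],"delta_rot":[0,0,0],"fingers":1},{"dp":[0,0,-0.06],"delta_rot":[0,0,0],"fingers":1},{"dp":[0,0,0],"delta_rot":[0,-0.0174,0],"fingers":1},{"dp":[0,0,0],"delta_rot":[0,-0.0174,0],"fingers":1},{"dp":[0,0,0],"delta_rot":[0,-0.0174,0],"fingers":1},{"dp":[0,0,0],"delta_rot":[0,-0.0173,0],"fingers":1},{"dp":[0,0,0],"delta_rot":[0,0,0],"fingers":1},{"dp":[0,0,0],"delta_rot":[0,0,0],"fingers":1}]'
python3 - <<'E'
from h import *
st()
p,W=shot("wrist","wrist5"); np.save("w5.npy",W)
p,W=shot("scene","scene5"); np.save("scene5.npy",W)
p,W=shot("side","side5"); np.save("side5.npy",W)
E
```

```text
t: 12.42
tcp_pos: [0.5673, 0.1179, 0.2187]
tool_rot: [0.69, 0.691, 0.152, -0.154]
force: [0.2, 0.2, 0.2]
finger_gap: 0.997
gripper_force: 0.0
t: 13.25
tcp_pos: [0.5673, 0.0682, 0.3273]
tool_rot: [0.706, 0.708, -0.0, -0.002]
force: [-0.1, -0.3, 0.0]
finger_gap: 1.0
gripper_force: 0.0
13.25 tcp [0.5673 0.0682 0.3273] F [-0.1 -0.3  0. ] gap 1.0 g 0.0
```

View pics/wrist5.png

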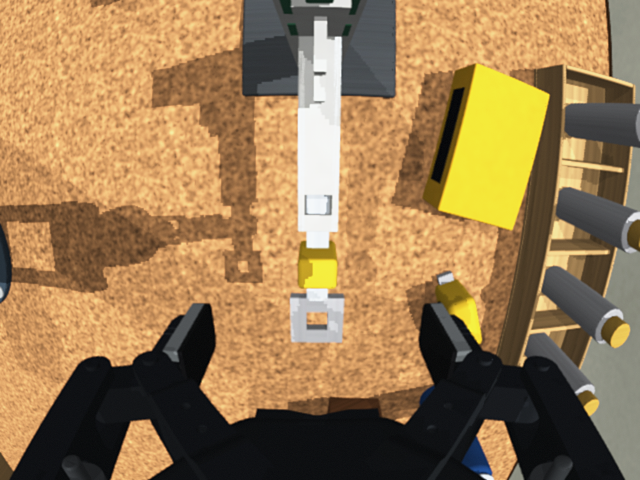

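The wrist view shows the bracket hanging on the post (320,10), tube down column 318, collar at (318,265), ring hole (317,320). Now measure the collar and the red screwdriver.

Run:
```python
from h import *
r=lambda q:(lambda a:(np.round(a[0],1),np.round(a[1],1),round(a[2],1)))(cv2.minAreaRect((q[:,:2]*1000).astype(np.float32)))
for n,f in(("wrist","w5"),("scene","scene5"),("side","side5")):
    p=cv2.imread(f"pics/{n}5.png"); W=np.load(f+".npy"); X,Y,Z=[W[...,i] for i in range(3)]
    hsv=cv2.cvtColor(p,cv2.COLOR_BGR2HSV); H,S,V=[hsv[...,i].astype(int) for i in range(3)]
    q=W[(X>.53)&(X<.61)&(Y>0)&(Y<.1)&(Z>.13)&(H>18)&(H<36)&(S>150)]; 
    if len(q)>5: t=q[q[:,2]>np.percentile(q[:,2],95)-.006]; print(n,"collar top",len(t),r(t),np.median(t,0).round(4))
    q=W[(X>.54)&(X<.60)&(Y>-.05)&(Y<.035)&(Z>.13)&(S<70)]; print(n,"ring",len(q), len(q)>5 and (r(q),np.median(q,0).round(4)))
    q=W[(X>.545)&(X<.59)&(Y>.08)&(Y<.15)&(Z>.14)&(Z<.18)&(S<70)]; print(n,"tube",len(q),len(q)>5 and (r(q),np.median(q,0).round(4)))
plan([.567,.052,.158],Rt(np.radians(90)))
```

```text
wrist collar top 1216 (array([565.7,  49.7]), array([25.3, 22.3]), 0.9) [0.5658 0.0509 0.1742]
wrist ring 2374 ((array([565.4,   3.7]), array([49.2, 40. ]), 88.7), array([0.5655, 0.0052, 0.1507]))
wrist tube 4284 ((array([566.4, 114.8]), array([69.7, 26. ]), 89.6), array([0.5662, 0.1171, 0.162 ]))
scene collar top 124 (array([567.8,  54. ]), array([21.2, 27.6]), 88.6) [0.5674 0.0543 0.176 ]
scene ring 806 ((array([570.5,  10. ]), array([59.2, 49.6]), 0.4), array([0.5774, 0.0202, 0.549 ]))
scene tube 633 ((array([566.6, 115. ]), array([69.9, 29.3]), 89.1), array([0.573 , 0.1156, 0.1617]))
side collar top 101 (array([566.2,  51.3]), array([23.9, 25.5]), 88.0) [0.5669 0.0548 0.1726]
side ring 201 ((array([567.5,   2.5]), array([44.7, 55.6]), 83.4), array([ 0.5617, -0.0019,  0.1494]))
side tube 91 ((array([555.9, 108.9]), array([ 7.9, 57.9]), 6.6), array([0.556 , 0.1057, 0.1596]))
rot [-0.0006 -0.0003  0.    ] rows>= 0.0 | dp [-0.0288 -0.001   0.2299] rows>= 2.8 | tcp target [0.567 0.052 0.212]
```

```bash
python3 -m crank '[{"dp":[-0.0072,0,0.0575],"delta_rot":[0,0,0],"fingers":1},{"dp":[-0.0072,0,0.0575],"delta_rot":[0,0,0],"fingers":1},{"dp":[-0.0072,-0.0005,0.0575],"delta_rot":[0,0,0],"fingers":1},{"dp":[-0.0072,-0.0005,0.0575],"delta_rot":[0,0,0],"fingers":1},{"dp":[0,0,0],"delta_rot":[0,0,0],"fingers":1},{"dp":[0,0,0],"delta_rot":[0,0,0],"fingers":-1},{"dp":[0,0,0],"delta_rot":[0,0,0],"fingers":-1},{"dp":[0,0,0],"delta_rot":[0,0,0],"fingers":-1},{"dp":[0,0,0],"delta_rot":[0,0,0],"fingers":-1},{"dp":[0,0,0],"delta_rot":[0,0,0],"fingers":-1},{"dp":[0,0,0],"delta_rot":[0,0,0],"fingers":-1},{"dp":[0,0,0],"delta_rot":[0,0,0],"fingers":-1}]' 60
python3 -m crank '[{"dp":[-0.01,0,0.0004],"delta_rot":[0,0,0],"fingers":-1},{"dp":[-0.01,0,0.0004],"delta_rot":[0,0,0],"fingers":-1},{"dp":[-0.01,0,0.0004],"delta_rot":[0,0,0],"fingers":-1},{"dp":[-0.01,0,0.0004],"delta_rot":[0,0,0],"fingers":-1},{"dp":[0,0,0],"delta_rot":[0,0,0],"fingers":-1}]'
```

```text
t: 14.4
tcp_pos: [0.5677, 0.0526, 0.2136]
tool_rot: [0.707, 0.707, 0.0, 0.0]
force: [0.9, -1.0, 4.0]
finger_gap: 0.291
gripper_force: 62.8
t: 14.82
tcp_pos: [0.5675, 0.0317, 0.2122]
tool_rot: [0.707, 0.707, -0.0, -0.0]
force: [0.3, 0.6, 7.6]
finger_gap: 0.296
gripper_force: 63.1
```

```bash
python3 -m crank '[{"dp":[-0.01,0,0.0002],"delta_rot":[0,0,0],"fingers":-1},{"dp":[-0.01,0,0],"delta_rot":[0,0,0],"fingers":-1},{"dp":[-0.01,0,0.0002],"delta_rot":[0,0,0],"fingers":-1},{"dp":[-0.01,0,0],"delta_rot":[0,0,0],"fingers":-1},{"dp":[-0.01,0,0.0002],"delta_rot":[0,0,0],"fingers":-1},{"dp":[-0.01,0,0],"delta_rot":[0,0,0],"fingers":-1},{"dp":[-0.01,0,0.0002],"delta_rot":[0,0,0],"fingers":-1},{"dp":[0,0,0],"delta_rot":[0,0,0],"fingers":-1}]'
python3 -m crank '[{"dp":[-0.004,0,0],"delta_rot":[0,0,0],"fingers":-1},{"dp":[0,0,0],"delta_rot":[0,0,0],"fingers":-1}]'
python3 -m crank '[{"dp":[-0.004,0,0],"delta_rot":[0,0,0],"fingers":-1},{"dp":[0,0,0],"delta_rot":[0,0,0],"fingers":-1}]'
```

```text
t: 15.48
tcp_pos: [0.5662, -0.0008, 0.2106]
tool_rot: [0.708, 0.706, 0.001, -0.004]
force: [2.6, 10.7, 3.7]
finger_gap: 0.296
gripper_force: 63.0
t: 15.65
tcp_pos: [0.566, -0.001, 0.2105]
tool_rot: [0.708, 0.706, 0.001, -0.005]
force: [3.1, 16.2, 2.8]
finger_gap: 0.296
gripper_force: 63.0
t: 15.82
tcp_pos: [0.5657, -0.0013, 0.2103]
tool_rot: [0.708, 0.706, 0.002, -0.006]
force: [3.8, 22.8, 3.3]
finger_gap: 0.298
gripper_force: 62.9
```

```bash
python3 -m crank '[{"dp":[0.003,0,0],"delta_rot":[0,0,0],"fingers":-1},{"dp":[0,0,0],"delta_rot":[0,0,0],"fingers":-1}]'
python3 - <<'E'
from h import *
p,W=shot("wrist","wrist6"); np.save("w6.npy",W); a=cv2.resize(p[0:400,160:480,::-1],(480,600),interpolation=cv2.INTER_CUBIC)
cv2.imwrite("pics/w6c.png",a)
E
```

```text
t: 15.98
tcp_pos: [0.566, -0.001, 0.2105]
tool_rot: [0.708, 0.706, 0.001, -0.005]
force: [3.0, 18.0, 2.9]
finger_gap: 0.295
gripper_force: 63.0
```

View pics/w6c.png

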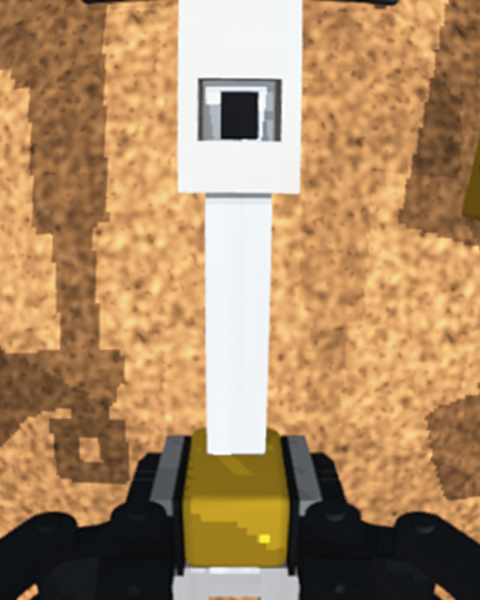

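The crop shows the tube with the black button within its hole at crop (240,115), collar gripped at (240,500). Check the button's height and the extension by depth.

Run:
```python
from h import *
for n,f in(("wrist5","w5"),("wrist6","w6")):
    p=cv2.imread(f"pics/{n}.png"); W=np.load(f+".npy"); X,Y,Z=[W[...,i] for i in range(3)]
    hsv=cv2.cvtColor(p,cv2.COLOR_BGR2HSV); H,S,V=[hsv[...,i].astype(int) for i in range(3)]
    q=W[(X>.53)&(X<.61)&(Y>-.06)&(Y<.1)&(Z>.13)&(Z<.2)&(H>18)&(H<36)&(S>150)]; t=q[q[:,2]>np.percentile(q[:,2],95)-.005]
    col=np.percentile(t[:,1],[1,99])
    u=W[(X>.552)&(X<.558)&(Y>0.03)&(Y<.14)&(S<60)&(V>100)&(Z>.14)]
    print(n,"collar y",col.round(4),"tube front y",np.percentile(u[:,1],1).round(4))
    b=W[(X>.555)&(X<.577)&(Y>.06)&(Y<.12)&(V<70)&(Z>.13)]
    if len(b): print("button",len(b),np.percentile(b,[5,50,95],axis=0).round(4).tolist())
    w=W[(X>.555)&(X<.577)&(Y>.08)&(Y<.11)&(V>120)&(S<60)&(Z>.13)]; print("tube top z near",np.percentile(w[:,2],[5,50,95]).round(4))
st()
```

```text
wrist5 collar y [0.0394 0.06  ] tube front y 0.0749
button 7047 [[0.556, 0.0764, 0.329], [0.566, 0.0776, 0.3413], [0.576, 0.0862, 0.3541]]
tube top z near [0.145  0.1607 0.1623]
wrist6 collar y [-0.0134  0.0071] tube front y 0.0343
button 729 [[0.5624, 0.0862, 0.1614], [0.5656, 0.0906, 0.1626], [0.569, 0.0951, 0.1638]]
tube top z near [0.1526 0.1601 0.1618]
16.03 tcp [ 0.566  -0.001   0.2105] F [ 2.1 18.5  3.5] gap 0.295 g 63.0
```

The button top is ~2 mm above the tube top (sprung up), and the telescope is hard against its stop. Release the collar.

```bash
python3 -m crank '[{"dp":[0.006,0,0],"delta_rot":[0,0,0],"fingers":-1},{"dp":[0.002,0,0],"delta_rot":[0,0,0],"fingers":-1},{"dp":[0,0,0],"delta_rot":[0,0,0],"fingers":-1}]'
python3 -m crank '[{"dp":[0,0,0],"delta_rot":[0,0,0],"fingers":1},{"dp":[0,0,0],"delta_rot":[0,0,0],"fingers":1},{"dp":[0,0,0],"delta_rot":[0,0,0],"fingers":1},{"dp":[0,0,0],"delta_rot":[0,0,0],"fingers":1},{"dp":[0,0,0],"delta_rot":[0,0,0],"fingers":1},{"dp":[0,0,0],"delta_rot":[0,0,0],"fingers":1},{"dp":[0,0,-0.06],"delta_rot":[0,0,0],"fingers":1},{"dp":[0,0,-0.06],"delta_rot":[0,0,0],"fingers":1},{"dp":[0,0,-0.06],"delta_rot":[0,0,0],"fingers":1},{"dp":[0,0,-0.06],"delta_rot":[0,0,0],"fingers":1},{"dp":[0,0,0],"delta_rot":[0,0,0],"fingers":1},{"dp":[0,0,0],"delta_rot":[0,0,0],"fingers":1}]'
python3 - <<'E'
from h import *
s=st()
r=lambda q:(lambda a:(np.round(a[0],1),np.round(a[1],1),round(a[2],1)))(cv2.minAreaRect((q[:,:2]*1000).astype(np.float32)))
for n in("wrist","scene"):
    p,W=shot(n,n+"7"); np.save(n+"7.npy",W); X,Y,Z=[W[...,i] for i in range(3)]
    hsv=cv2.cvtColor(p,cv2.COLOR_RGB2HSV); H,S,V=[hsv[...,i].astype(int) for i in range(3)]
    q=W[(X>.53)&(X<.61)&(Y>-.06)&(Y<.1)&(Z>.13)&(Z<.2)&(H>18)&(H<36)&(S>150)]; t=q[q[:,2]>np.percentile(q[:,2],95)-.005]; print(n,"collar",r(t),np.median(t[:,2]))
    q=W[(X>.54)&(X<.60)&(Y>-.10)&(Y<-.0225)&(Z>.13)&(Z<.165)&(S<70)]; print("ring",len(q),r(q),np.median(q,0).round(4))
    b=W[(X>.555)&(X<.577)&(Y>.06)&(Y<.12)&(V<70)&(Z>.13)&(Z<.2)]; print("button",len(b),np.median(b,0).round(4))
    w=W[(X>.556)&(X<.576)&(Y>.098)&(Y<.115)&(V>120)&(S<60)&(Z>.15)&(Z<.2)]; print("tube z",np.median(w[:,2]).round(4))
x=R.from_quat(s["tool_rot"]).as_matrix(); print(np.degrees(np.arctan2(x[1,0],x[0,0])))
Rg=Rt(np.radians(90)); plan([.6168,-.246,.30],Rg)
E
```

```text
t: 16.28
tcp_pos: [0.5667, -0.0004, 0.2109]
tool_rot: [0.707, 0.707, -0.001, -0.002]
force: [1.3, 6.1, 4.3]
finger_gap: 0.292
gripper_force: 63.0
t: 17.28
tcp_pos: [0.5679, -0.0012, 0.3332]
tool_rot: [0.707, 0.708, 0.0, 0.001]
force: [-0.5, 0.8, -0.2]
finger_gap: 1.004
gripper_force: 0.0
17.28 tcp [ 0.5679 -0.0012  0.3332] F [-0.5  0.8 -0.2] gap 1.004 g 0.0
wrist collar (array([565.5,  -3.7]), array([21.7, 25.8]), 88.5) 0.1719700540989988
ring 2440 (array([564.8, -47.6]), array([49.7, 39.8]), 89.9) [ 0.565  -0.0473  0.1484]
button 148 [0.5658 0.0911 0.1635]
tube z 0.1615
scene collar (array([566.5,   1.2]), array([22.1, 25.9]), 89.7) 0.17417986421762788
ring 354 (array([565.1, -45.4]), array([44.9, 42.3]), 88.6) [ 0.5676 -0.0458  0.1497]
button 21 [0.5682 0.0957 0.1642]
tube z 0.1628
90.0711416553374
rot [-0.0007 -0.      0.0002] rows>= 0.0 | dp [-0.4901  0.1007 -0.0472] rows>= 6.0 | tcp target [ 0.6168 -0.246   0.354 ]
```

```bash
python3 -m crank '[{"dp":[-0.0613,0.0126,-0.006],"delta_rot":[0,0,0],"fingers":1},{"dp":[-0.0613,0.0126,-0.006],"delta_rot":[0,0,0],"fingers":1},{"dp":[-0.0613,0.0126,-0.006],"delta_rot":[0,0,0],"fingers":1},{"dp":[-0.0613,0.0126,-0.006],"delta_rot":[0,0,0],"fingers":1},{"dp":[-0.0613,0.0126,-0.006],"delta_rot":[0,0,0],"fingers":1},{"dp":[-0.0613,0.0126,-0.006],"delta_rot":[0,0,0],"fingers":1},{"dp":[-0.0613,0.0126,-0.006],"delta_rot":[0,0,0],"fingers":1},{"dp":[-0.0613,0.0126,-0.006],"delta_rot":[0,0,0],"fingers":1},{"dp":[0,0,0],"delta_rot":[0,0,0],"fingers":1},{"dp":[0,0,0],"delta_rot":[0,0,0],"fingers":1},{"dp":[0,0,0],"delta_rot":[0,0,0],"fingers":1}]'
python3 - <<'E'
from h import *
st()
p,W=shot("wrist","wrist8"); X,Y,Z=[W[...,i] for i in range(3)]
hsv=cv2.cvtColor(p,cv2.COLOR_RGB2HSV); H,S,V=[hsv[...,i].astype(int) for i in range(3)]
q=W[((H<7)|(H>173))&(S>170)&(Z>.172)&(Z<.186)]; print(len(q),cv2.minAreaRect((q[:,:2]*1000).astype(np.float32)),np.median(q,0))
q=W[((H<7)|(H>173))&(S>170)&(Z>.105)&(Z<.15)]; print(len(q),len(q) and np.percentile(q,[2,50,98],axis=0))
q=W[(H>100)&(H<125)&(S>120)&(Z>.05)&(Z<.18)&(Y>-.30)]; print("spray?",len(q),len(q) and np.percentile(q,[2,50,98],axis=0))
W=np.load("scene7.npy"); p=cv2.imread("pics/scene7.png"); hsv=cv2.cvtColor(p,cv2.COLOR_BGR2HSV)
m=(W[...,2]>.16)&(W[...,2]<.178)&(W[...,0]>.65)&(W[...,1]<-.1)&(W[...,1]>-.35); q=W[m]; print("spray top",len(q),np.percentile(q,[2,50,98],axis=0))
E
```

```text
t: 18.3
tcp_pos: [0.6171, -0.2456, 0.3527]
tool_rot: [0.707, 0.707, -0.001, -0.003]
force: [-0.1, 0.4, 0.1]
finger_gap: 1.005
gripper_force: 0.0
18.3 tcp [ 0.6171 -0.2456  0.3527] F [-0.1  0.4  0.1] gap 1.005 g 0.0
748 ((614.7930297851562, -250.31504821777344), (21.019691467285156, 21.433076858520508), 51.655818939208984) [ 0.61490221 -0.2496334   0.17718708]
357 [[ 0.60329403 -0.24691243  0.10637059]
 [ 0.61472467 -0.24044011  0.13102272]
 [ 0.62628616 -0.23827035  0.14948195]]
spray? 2611 [[ 0.71274966 -0.23995712  0.05410791]
 [ 0.71653715 -0.21207528  0.12750897]
 [ 0.7381975  -0.19525957  0.16209165]]
spray top 654 [[ 0.71681293 -0.24209498  0.16066796]
 [ 0.74345325 -0.21581325  0.17050552]
 [ 0.76764012 -0.19219166  0.17438705]]
```

View pics/wrist8.png

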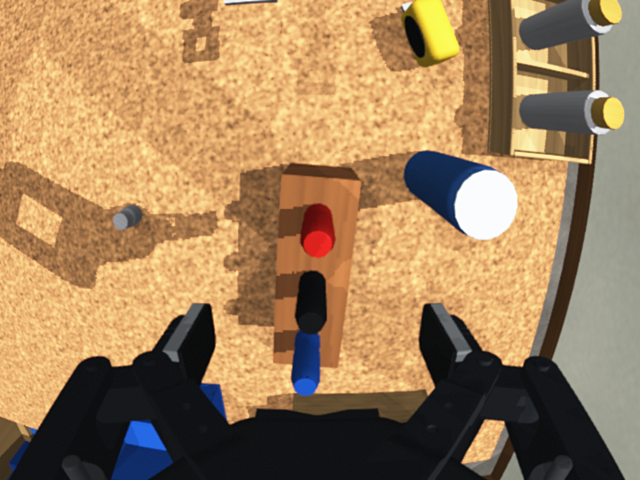

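The wrist view shows red handle top at (318,242), black (311,305), blue (306,375), spray (480,205) well clear of the finger paths.

```bash
python3 -m crank '[{"dp":[-0.0048,-0.0032,0.055],"delta_rot":[0,0,0],"fingers":1},{"dp":[0,0,0.055],"delta_rot":[0,0,0],"fingers":1},{"dp":[0,0,0.055],"delta_rot":[0,0,0],"fingers":1},{"dp":[0,0,0.055],"delta_rot":[0,0,0],"fingers":1},{"dp":[0,0,0.045],"delta_rot":[0,0,0],"fingers":1},{"dp":[0,0,0.0324],"delta_rot":[0,0,0],"fingers":1},{"dp":[0,0,0],"delta_rot":[0,0,0],"fingers":1},{"dp":[0,0,0],"delta_rot":[0,0,0],"fingers":1}]' 60
python3 -m crank '[{"dp":[0,0,0],"delta_rot":[0,0,0],"fingers":-1},{"dp":[0,0,0],"delta_rot":[0,0,0],"fingers":-1},{"dp":[0,0,0],"delta_rot":[0,0,0],"fingers":-1},{"dp":[0,0,0],"delta_rot":[0,0,0],"fingers":-1},{"dp":[0,0,0],"delta_rot":[0,0,0],"fingers":-1},{"dp":[0,0,0],"delta_rot":[0,0,0],"fingers":-1},{"dp":[0,0,0],"delta_rot":[0,0,0],"fingers":-1},{"dp":[0,0,0],"delta_rot":[0,0,0],"fingers":-1},{"dp":[0,0,0],"delta_rot":[0,0,0],"fingers":-1}]'
```

```text
t: 19.02
tcp_pos: [0.6154, -0.2468, 0.2052]
tool_rot: [0.706, 0.708, -0.001, -0.003]
force: [-0.2, -1.1, 0.3]
finger_gap: 1.0
gripper_force: 0.0
t: 19.77
tcp_pos: [0.6164, -0.2489, 0.2074]
tool_rot: [0.707, 0.707, -0.001, 0.0]
force: [0.4, -0.5, 5.5]
finger_gap: 0.287
gripper_force: 59.2
```

```bash
python3 -m crank '[{"dp":[0,0,-0.03],"delta_rot":[0,0,0],"fingers":-1},{"dp":[0,0,-0.05],"delta_rot":[0,0,0],"fingers":-1},{"dp":[0,0,-0.052],"delta_rot":[0,0,0],"fingers":-1},{"dp":[0,0,-0.052],"delta_rot":[0,0,0],"fingers":-1},{"dp":[0,0,-0.052],"delta_rot":[0,0,0],"fingers":-1},{"dp":[0,0,-0.052],"delta_rot":[0,0,0],"fingers":-1},{"dp":[0,0,-0.052],"delta_rot":[0,0,0],"fingers":-1},{"dp":[0,0,0],"delta_rot":[0,0,0],"fingers":-1}]'
python3 -m crank '[{"dp":[0.036,-0.009,0],"delta_rot":[0,0,0],"fingers":-1},{"dp":[0.036,-0.009,0],"delta_rot":[0,0,0],"fingers":-1},{"dp":[0.036,-0.009,0],"delta_rot":[0,0,0],"fingers":-1},{"dp":[0.036,-0.009,0],"delta_rot":[0,0,0],"fingers":-1},{"dp":[0.036,-0.009,0],"delta_rot":[0,0,0],"fingers":-1},{"dp":[0.036,-0.009,0],"delta_rot":[0,0,0],"fingers":-1},{"dp":[0.036,-0.009,0],"delta_rot":[0,0,0],"fingers":-1},{"dp":[0.036,-0.009,0],"delta_rot":[0,0,0],"fingers":-1},{"dp":[0.036,-0.009,0],"delta_rot":[0,0,0],"fingers":-1},{"dp":[0.036,-0.009,0],"delta_rot":[0,0,0],"fingers":-1},{"dp":[0.036,-0.009,0],"delta_rot":[0,0,0],"fingers":-1},{"dp":[0,0,0],"delta_rot":[0,0,0],"fingers":-1}]'
python3 - <<'E'
from h import *
st(); plan([.5669,-.0509,.3774],Rt(np.radians(90)),False)
a=[]
for n,(x,y) in(("scene",(230,100)),("side",(320,140))):
    p,W=shot(n,n+"9"); np.save(n+"9.npy",W); a.append(p[y:y+180,x:x+130,::-1])
cv2.imwrite("pics/c9.png",cv2.resize(np.hstack(a),(780,540),interpolation=cv2.INTER_CUBIC))
E
```

```text
t: 20.43
tcp_pos: [0.618, -0.2496, 0.3821]
tool_rot: [0.707, 0.707, 0.0, 0.004]
force: [1.2, -0.9, 0.0]
finger_gap: 0.282
gripper_force: 59.2
t: 21.43
tcp_pos: [0.565, -0.0467, 0.3762]
tool_rot: [0.706, 0.709, -0.001, -0.002]
force: [-0.8, -0.9, -1.9]
finger_gap: 0.291
gripper_force: 59.2
21.43 tcp [ 0.565  -0.0467  0.3762] F [-0.8 -0.9 -1.9] gap 0.291 g 59.2
rot [-0.0007 -0.0004  0.0007] rows>= 0.1 | dp [-0.0084  0.0038 -0.0025] rows>= 0.1 | tcp target [ 0.5669 -0.0509  0.3774]
```

View pics/c9.png

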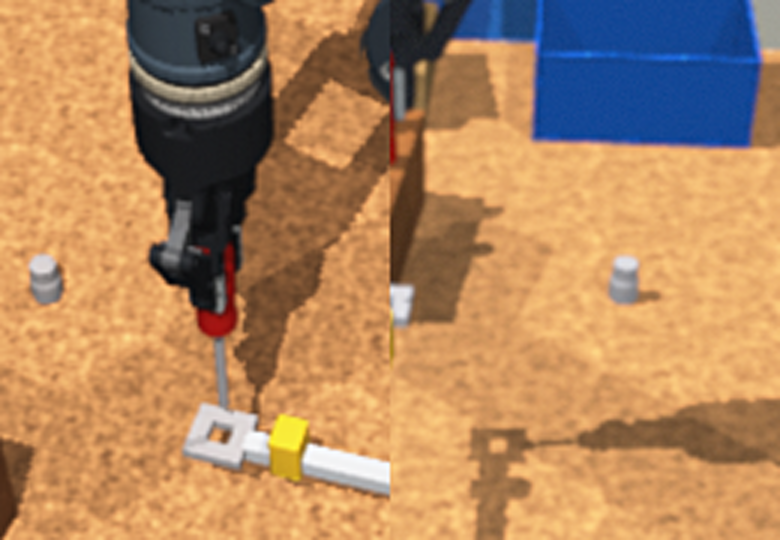

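Left half: red screwdriver in the gripper with shank tip at crop (224,405) just above the ring whose hole is at (217,433); the side crop missed it, so use the side depth.

Run:
```python
from h import *
r=lambda q:(lambda a:(np.round(a[0],1),np.round(a[1],1),round(a[2],1)))(cv2.minAreaRect((q[:,:2]*1000).astype(np.float32)))
for n in("scene","side"):
    p=cv2.imread(f"pics/{n}9.png"); W=np.load(n+"9.npy"); X,Y,Z=[W[...,i] for i in range(3)]
    hsv=cv2.cvtColor(p,cv2.COLOR_BGR2HSV); H,S,V=[hsv[...,i].astype(int) for i in range(3)]
    for lo,hi in((.175,.20),(.20,.225),(.225,.25)):
        q=W[(X>.52)&(X<.61)&(Y>-.1)&(Y<0)&(Z>lo)&(Z<hi)]; print(n,"shank",lo,len(q),len(q)>0 and np.median(q,0).round(4))
    q=W[(X>.53)&(X<.61)&(Y>-.1)&(Y<0)&(Z>.255)&(Z<.30)&((H<7)|(H>173))&(S>150)]; print("handle",len(q),len(q)>2 and (r(q),np.percentile(q,[2,50,98],axis=0).round(4).tolist()))
    q=W[(X>.54)&(X<.60)&(Y>-.10)&(Y<-.027)&(Z>.135)&(Z<.156)&(S<70)]; print("ring",len(q),r(q),np.percentile(q,[1,50,99],axis=0).round(4).tolist())
```

```text
scene shank 0.175 34 [ 0.5649 -0.0413  0.1843]
scene shank 0.2 26 [ 0.5644 -0.0431  0.2134]
scene shank 0.225 28 [ 0.5654 -0.0427  0.2358]
handle 104 ((array([570.8, -42.3]), array([12.2, 23. ]), 12.1), [[0.5639, -0.0534, 0.2698], [0.5729, -0.04, 0.2829], [0.5772, -0.0318, 0.2959]])
ring 332 (array([565.4, -47.7]), array([43.9, 40.9]), 0.0) [[0.5445, -0.0672, 0.1416], [0.5669, -0.0476, 0.1497], [0.5856, -0.0274, 0.1546]]
side shank 0.175 25 [ 0.5651 -0.0472  0.1887]
side shank 0.2 32 [ 0.5644 -0.0469  0.2136]
side shank 0.225 42 [ 0.565  -0.0477  0.2377]
handle 160 ((array([566.6, -42.1]), array([14., 24.]), 79.7), [[0.5547, -0.0477, 0.2689], [0.5655, -0.0398, 0.2832], [0.5769, -0.0361, 0.2988]])
ring 160 (array([566.1, -51. ]), array([43.6, 40.3]), 89.5) [[0.5459, -0.0715, 0.1392], [0.5608, -0.0581, 0.1465], [0.5852, -0.0302, 0.1497]]
```

```bash
python3 -m crank '[{"dp":[-0.0064,0.0032,0],"delta_rot":[0,0,0],"fingers":-1},{"dp":[0,0,0],"delta_rot":[0,0,0],"fingers":-1},{"dp":[0,0,0.03],"delta_rot":[0,0,0],"fingers":-1},{"dp":[0,0,0.02],"delta_rot":[0,0,0],"fingers":-1},{"dp":[0,0,0],"delta_rot":[0,0,0],"fingers":-1}]'
python3 -m crank '[{"dp":[0,0,0.01],"delta_rot":[0,0,0],"fingers":-1},{"dp":[0,0,0.006],"delta_rot":[0,0,0],"fingers":-1},{"dp":[0,0,0],"delta_rot":[0,0,0],"fingers":-1}]'
python3 -m crank '[{"dp":[0,0,0.006],"delta_rot":[0,0,0],"fingers":-1},{"dp":[0,0,0.006],"delta_rot":[0,0,0],"fingers":-1},{"dp":[0,0,0],"delta_rot":[0,0,0],"fingers":-1}]'
```

```text
t: 21.95
tcp_pos: [0.5671, -0.0543, 0.3488]
tool_rot: [0.707, 0.707, -0.002, -0.003]
force: [-0.8, 0.6, -0.8]
finger_gap: 0.286
gripper_force: 59.2
t: 22.2
tcp_pos: [0.568, -0.0539, 0.3428]
tool_rot: [0.707, 0.707, -0.001, -0.001]
force: [-0.4, 0.7, -0.2]
finger_gap: 0.288
gripper_force: 59.2
t: 22.45
tcp_pos: [0.5679, -0.0537, 0.337]
tool_rot: [0.707, 0.707, -0.001, -0.001]
force: [-0.3, 0.2, -2.2]
finger_gap: 0.289
gripper_force: 59.2
```

```bash
python3 -m crank '[{"dp":[0.003,-0.001,0],"delta_rot":[0,0,0],"fingers":-1},{"dp":[0,0,0.012],"delta_rot":[0,0,0],"fingers":-1},{"dp":[0,0,0.012],"delta_rot":[0,0,0],"fingers":-1},{"dp":[0,0,0],"delta_rot":[0,0,0],"fingers":-1}]'
python3 - <<'E'
from h import *
st(); a=[]
for n,(x,y) in(("scene",(250,150)),("side",(300,170))):
    p,W=shot(n,n+"10"); a.append(p[y:y+130,x:x+130,::-1])
    X,Y,Z=[W[...,i] for i in range(3)]
    q=W[(X>.52)&(X<.61)&(Y>-.1)&(Y<-.02)&(Z>.165)&(Z<.20)]; print(n,"shank",len(q),np.median(q,0).round(4))
cv2.imwrite("pics/c10.png",cv2.resize(np.hstack(a),(800,400),interpolation=cv2.INTER_CUBIC))
E
```

```text
t: 22.78
tcp_pos: [0.5668, -0.052, 0.3239]
tool_rot: [0.707, 0.707, -0.002, -0.002]
force: [-0.6, -0.8, -0.6]
finger_gap: 0.287
gripper_force: 59.2
22.78 tcp [ 0.5668 -0.052   0.3239] F [-0.6 -0.8 -0.6] gap 0.287 g 59.2
scene shank 34 [ 0.5664 -0.0483  0.1822]
side shank 40 [ 0.5654 -0.0514  0.1847]
```

View pics/c10.png

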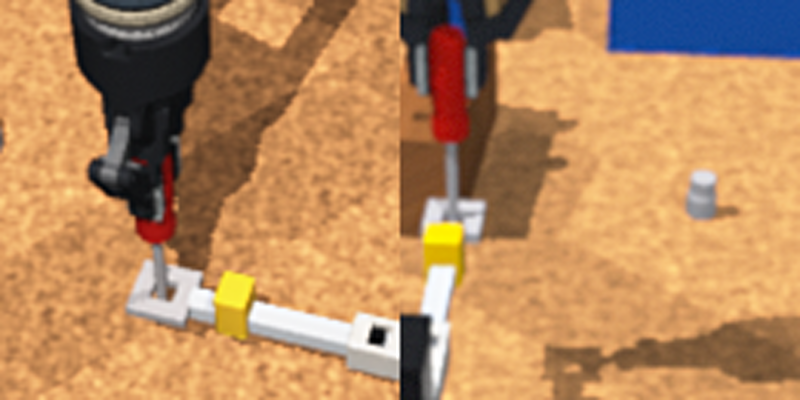

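The crops show the shank inside the ring hole (scene crop (162,290), side (452,212)), slightly off toward -y; black button visible at (378,333). Correct 2 mm and lower.

```bash
python3 -m crank '[{"dp":[0.004,0.001,0],"delta_rot":[0,0,0],"fingers":-1},{"dp":[0,0,0.02],"delta_rot":[0,0,0],"fingers":-1},{"dp":[0,0,0.02],"delta_rot":[0,0,0],"fingers":-1},{"dp":[0,0,0.02],"delta_rot":[0,0,0],"fingers":-1},{"dp":[0,0,0.02],"delta_rot":[0,0,0],"fingers":-1},{"dp":[0,0,0.02],"delta_rot":[0,0,0],"fingers":-1},{"dp":[0,0,0.014],"delta_rot":[0,0,0],"fingers":-1},{"dp":[0,0,0],"delta_rot":[0,0,0],"fingers":-1}]'
python3 -m crank '[{"dp":[0,0,0.006],"delta_rot":[0,0,0],"fingers":-1},{"dp":[0,0,0.006],"delta_rot":[0,0,0],"fingers":-1},{"dp":[0,0,0],"delta_rot":[0,0,0],"fingers":-1}]'
python3 -m crank '[{"dp":[0,0,0.004],"delta_rot":[0,0,0],"fingers":-1},{"dp":[0,0,0],"delta_rot":[0,0,0],"fingers":-1}]'
```

```text
t: 23.55
tcp_pos: [0.5669, -0.0501, 0.2661]
tool_rot: [0.707, 0.707, -0.002, -0.003]
force: [-1.0, -0.3, -0.4]
finger_gap: 0.282
gripper_force: 59.2
t: 23.8
tcp_pos: [0.5679, -0.0503, 0.2622]
tool_rot: [0.707, 0.707, -0.001, -0.001]
force: [-0.0, 0.2, -1.9]
finger_gap: 0.29
gripper_force: 59.2
t: 23.97
tcp_pos: [0.568, -0.0503, 0.2605]
tool_rot: [0.707, 0.707, -0.001, -0.001]
force: [0.2, 0.4, -0.3]
finger_gap: 0.288
gripper_force: 59.2
```

```bash
python3 -m crank '[{"dp":[0,0,0.004],"delta_rot":[0,0,0],"fingers":-1},{"dp":[0,0,0],"delta_rot":[0,0,0],"fingers":-1}]'
python3 -m crank '[{"dp":[0,0,0.003],"delta_rot":[0,0,0],"fingers":-1},{"dp":[0,0,0],"delta_rot":[0,0,0],"fingers":-1}]'
python3 -m crank '[{"dp":[0,0,0.003],"delta_rot":[0,0,0],"fingers":-1},{"dp":[0,0,0],"delta_rot":[0,0,0],"fingers":-1}]'
```

```text
t: 24.13
tcp_pos: [0.5679, -0.0503, 0.2583]
tool_rot: [0.707, 0.707, -0.001, -0.001]
force: [-0.4, 0.0, -0.5]
finger_gap: 0.286
gripper_force: 59.2
t: 24.3
tcp_pos: [0.5678, -0.0502, 0.2567]
tool_rot: [0.707, 0.707, -0.001, -0.001]
force: [-0.3, -0.8, -0.9]
finger_gap: 0.286
gripper_force: 59.2
t: 24.47
tcp_pos: [0.5681, -0.0503, 0.2555]
tool_rot: [0.707, 0.707, -0.001, -0.001]
force: [0.8, 0.4, 0.6]
finger_gap: 0.285
gripper_force: 59.4
```

```bash
python3 -m crank '[{"dp":[0,0,0.003],"delta_rot":[0,0,0],"fingers":-1},{"dp":[0,0,0],"delta_rot":[0,0,0],"fingers":-1}]'
python3 -m crank '[{"dp":[0,0,0.002],"delta_rot":[0,0,0],"fingers":-1},{"dp":[0,0,0],"delta_rot":[0,0,0],"fingers":-1}]'
```

```text
t: 24.63
tcp_pos: [0.5683, -0.0503, 0.2543]
tool_rot: [0.707, 0.707, -0.001, -0.001]
force: [0.7, 0.7, 4.0]
finger_gap: 0.286
gripper_force: 59.6
t: 24.8
tcp_pos: [0.5684, -0.0503, 0.2535]
tool_rot: [0.707, 0.707, -0.0, -0.0]
force: [-0.1, 0.7, 4.7]
finger_gap: 0.292
gripper_force: 59.8
```

```bash
python3 -m crank '[{"dp":[0,0,0],"delta_rot":[0,0,0],"fingers":-0.3},{"dp":[0,0,0],"delta_rot":[0,0,0],"fingers":0},{"dp":[0,0,0],"delta_rot":[0,0,0],"fingers":0.5},{"dp":[0,0,0],"delta_rot":[0,0,0],"fingers":1},{"dp":[0,0,0],"delta_rot":[0,0,0],"fingers":1},{"dp":[0,0,0],"delta_rot":[0,0,0],"fingers":1},{"dp":[0,0,0],"delta_rot":[0,0,0],"fingers":1},{"dp":[0,0,-0.02],"delta_rot":[0,0,0],"fingers":1},{"dp":[0,0,-0.04],"delta_rot":[0,0,0],"fingers":1},{"dp":[0,0,-0.06],"delta_rot":[0,0,0],"fingers":1},{"dp":[0,0,-0.06],"delta_rot":[0,0,0],"fingers":1},{"dp":[0,0,-0.06],"delta_rot":[0,0,0],"fingers":1}]'
python3 -m crank '[{"dp":[0,0,0],"delta_rot":[0,0,0],"fingers":1},{"dp":[0,0,0],"delta_rot":[0,0,0],"fingers":1},{"dp":[0,0,0],"delta_rot":[0,0,0],"fingers":1},{"dp":[0,0,0],"delta_rot":[0,0,0],"fingers":1},{"dp":[0,0,0],"delta_rot":[0,0,0],"fingers":1},{"dp":[0,0,0],"delta_rot":[0,0,0],"fingers":1}]'
python3 - <<'E'
from h import *
st(); a=[]
for n,(x,y) in(("scene",(250,130)),("side",(270,150))):
    p,W=shot(n,n+"11"); a.append(p[y:y+150,x:x+200,::-1])
    X,Y,Z=[W[...,i] for i in range(3)]; hsv=cv2.cvtColor(p,cv2.COLOR_RGB2HSV); H,S,V=[hsv[...,i].astype(int) for i in range(3)]
    q=W[(X>.52)&(X<.61)&(Y>-.1)&(Y<0)&(Z>.14)&((H<7)|(H>173))&(S>150)]; t=q[q[:,2]>np.percentile(q[:,2],98)-.005]
    print(n,"z range",np.percentile(q[:,2],[1,99]).round(4),"top",cv2.minAreaRect((t[:,:2]*1000).astype(np.float32)))
    b=W[(X>.555)&(X<.577)&(Y>.06)&(Y<.12)&(V<70)&(Z>.13)&(Z<.2)]; print("button",len(b),np.median(b,0).round(4))
cv2.imwrite("pics/c11.png",cv2.resize(np.hstack(a),(800,300),interpolation=cv2.INTER_CUBIC))
E
```

```text
t: 25.8
tcp_pos: [0.568, -0.0502, 0.3748]
tool_rot: [0.707, 0.707, -0.001, -0.001]
force: [0.7, -0.7, -0.8]
finger_gap: 1.001
gripper_force: 0.0
t: 26.3
tcp_pos: [0.5678, -0.0502, 0.3716]
tool_rot: [0.707, 0.707, -0.002, -0.002]
force: [0.3, -0.5, -0.2]
finger_gap: 0.999
gripper_force: 0.0
26.3 tcp [ 0.5678 -0.0502  0.3716] F [ 0.3 -0.5 -0.2] gap 0.999 g 0.0
scene z range [0.1523 0.2301] top ((568.447265625, -51.19819259643555), (20.40801239013672, 17.93935203552246), 85.68694305419922)
button 22 [0.5681 0.0959 0.1631]
side z range [0.1547 0.2258] top ((568.8182373046875, -51.81424331665039), (20.14190101623535, 21.870952606201172), 41.89741897583008)
button 0 [nan nan nan]
  return _methods._mean(a, axis=axis, dtype=dtype,
  ret = um.true_divide(
```

View pics/c11.png

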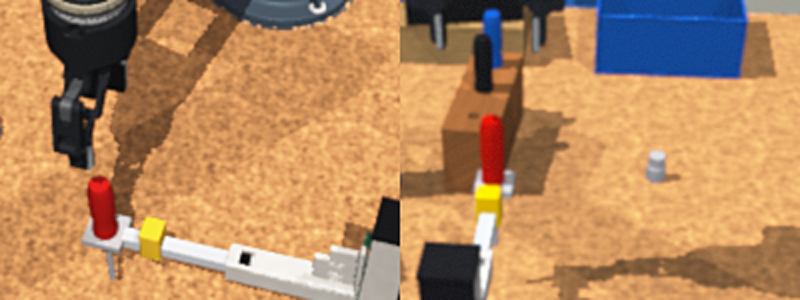

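The crops show the red handle standing in the ring (scene crop (103,205), side (492,150)), the button up at (246,258), the gripper clear, and the other two drivers in the block.

```bash
python3 -c "
from station import manip
print(manip.sign_off())"
```

```text
the job is handed in; nothing more can be done
None
```

I handed the job in at about 26 s. The bracket is latched on the upright, the telescope is drawn out with the black button up, and the red screwdriver is resting in the ring. The sign-off returned no verdict, and I inferred the telescope's full draw from the raised button rather than measuring it.

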